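# Empty and hang the shop bin and nest the empty cups in it

### The job

Take the brass sleeve out of the green shop bin and stand it upright in the yellow tray, then hang the empty bin on the slat panel: tip its front up, feed the lip at its back into the groove in the free middle part of the panel, and swing it down until it sits fully home, level and flat against the panel. Then gather all the red cups on the bench into one upright stack, each nested fully home in the one below, standing in the hung bin. Leave everything else on the bench where it is.

Things in the scene. Friction and masses are not known exactly. Their poses are not given: they have to be found in the camera images.
- panel: Bare-metal slat panel, fixed upright on the bench, 340 mm wide, 171 high. Origin: on its front face, at bench level, mid-width; x into the panel (away from the robot), y along it, z up. Near its +y end a small blue bin (from y = 117 mm) and near its -y end a hook (from y = -132 mm) stand up to 72 mm off the face; between y = -100 and 100 mm it is free.
- groove (a point): Mid-width point of the front upper edge of the lower slat, 115 mm above the bench; axes as the panel's. The groove runs the whole width; its mouth is 22 mm high (from this point up). Both slats are 5 mm thick; the hollow behind them, 5 to 36 mm behind the face, reaches from 30 mm below to 50 mm above this point. Panel top 56 mm above it.
- bin: Green open bin, 90 mm deep (x), 68 wide (y); sides 32 high, front (-x) 24, back 50. 170 g, weighted foot. Origin: centre of underside; x to the back, z up. Behind the back's outer face (x=45) a tongue, 52 wide, z=45 to 50, carries an upright lip, x=51.5 to 55.5, z=45 to 74: taller than the groove's mouth, so it enters with the front tipped up 35 to 45 degrees. Grip across the 68 mm width.
- bin_heel (a point): On the bin: corner under the tongue, at x = 45, y = 0, z = 45 mm of the bin. With the bin hung home it lies on the front upper edge of the lower slat (at point groove or within 80 mm of it along y), and the bin is level, its back flat on the panel (it settles 1 to 2 degrees nose-down).
- bin_floor (a point): On the bin: centre of the inner floor, 3 mm above the bin's underside; floor inside 84 x 62 mm; axes as the bin's.
- cup1: One of up to six identical red square tapered cups, open on top (some may be absent). 50 mm tall, outside 46 mm square at the foot, 62 at the rim; walls 2.2 mm. Inner floor 22 mm above the foot, so nested cups rise 22 mm each, with 1.3 mm play round when home; sides must lie parallel, any quarter turn fits. 70 g, weighted foot. Origin: centre of the foot; z up, x and y square to the sides.
- cup2: One of up to six identical red square tapered cups, open on top (some may be absent). 50 mm tall, outside 46 mm square at the foot, 62 at the rim; walls 2.2 mm. Inner floor 22 mm above the foot, so nested cups rise 22 mm each, with 1.3 mm play round when home; sides must lie parallel, any quarter turn fits. 70 g, weighted foot. Origin: centre of the foot; z up, x and y square to the sides.
- cup3: One of up to six identical red square tapered cups, open on top (some may be absent). 50 mm tall, outside 46 mm square at the foot, 62 at the rim; walls 2.2 mm. Inner floor 22 mm above the foot, so nested cups rise 22 mm each, with 1.3 mm play round when home; sides must lie parallel, any quarter turn fits. 70 g, weighted foot. Origin: centre of the foot; z up, x and y square to the sides.
- cup4: One of up to six identical red square tapered cups, open on top (some may be absent). 50 mm tall, outside 46 mm square at the foot, 62 at the rim; walls 2.2 mm. Inner floor 22 mm above the foot, so nested cups rise 22 mm each, with 1.3 mm play round when home; sides must lie parallel, any quarter turn fits. 70 g, weighted foot. Origin: centre of the foot; z up, x and y square to the sides.
- cup5: One of up to six identical red square tapered cups, open on top (some may be absent). 50 mm tall, outside 46 mm square at the foot, 62 at the rim; walls 2.2 mm. Inner floor 22 mm above the foot, so nested cups rise 22 mm each, with 1.3 mm play round when home; sides must lie parallel, any quarter turn fits. 70 g, weighted foot. Origin: centre of the foot; z up, x and y square to the sides.
- cup6: One of up to six identical red square tapered cups, open on top (some may be absent). 50 mm tall, outside 46 mm square at the foot, 62 at the rim; walls 2.2 mm. Inner floor 22 mm above the foot, so nested cups rise 22 mm each, with 1.3 mm play round when home; sides must lie parallel, any quarter turn fits. 70 g, weighted foot. Origin: centre of the foot; z up, x and y square to the sides.
- sleeve: Brass sleeve standing in the green bin at the start: 24 mm diameter, 52 mm tall, with a 30 mm flange 6 mm thick at its foot. 120 g. Origin: centre of the foot; z up.
- tray_in (a point): Centre of the floor of a fixed low yellow tray on the bench, 90 mm square, rim 18 mm above the bench, walls 4 mm; this point is on its inner floor, axes square to the sides.
- screwdriver: Orange-handled screwdriver, 200 mm long, a bystander lying on the bench.
- hexkey: Dark L-shaped hex key, 120 x 28 mm, 6 mm thick, a bystander lying on the bench.
- abrasive: Grey abrasive block 70 x 50 x 25 mm, a bystander.
- nylon_disc: Flat clear nylon disc, 90 mm across, 8 mm thick, a bystander.

How it is judged:
By the outcome, as a careful person would: the job done as asked, in the order asked, and still so for the second after the job is handed in, with the robot touching nothing.
Of cup1, cup2, cup3, cup4, cup5, cup6 only 4 to 6 are there at a start; the rules pass over those that are not, and their reading is None.
At some moment in a run one of cup1, cup2, cup3, cup4, cup5, cup6 may be knocked a few centimetres aside while the robot is not near it.
It also fails if it takes over 192 s, if anything falls off the work surface, if the arm or the gripper's body presses on something with over 40 N, if the wrist force passes 120 N, or if a joint passes its speed limit or range.

### The arm

A 6-joint arm with a two-finger parallel gripper is mounted at the origin on the work surface. World frame = base frame: x ahead of the robot, y to its left, z up, the work surface at z = 0. Lengths are in mm, angles in rad, forces in N, time in s.
With the tool pointing down it reaches from about 275 to 750 mm from the base axis. Payload 10.2 kg.
Tool frame: the origin (TCP) lies at the very end of the fingers, on their centre line; the grasp point (between the pads) lies 19 mm behind it; z points along the fingers, y is the line along which they close (so a half turn about z gives the same grasp; the last joint's range is limited). The gripper opens to 85 mm and grips with 20 to 120 N. Pads are 22 mm wide; open, the fingers measure 114 mm over their backs; the gripper's body (76 mm by 85 mm) begins 54 mm behind the grasp point. The pads swing forward as they close: fully open they stand 13 mm farther back than shut.
Start: joints at [1.036, 0.313, 1.498, -0, 1.331, -0.223], TCP at [161.068, 499.688, 205.894] pointing down, gripper open.
Joint ranges: [-2.94, 2.94], [-0.97, 2.17], [0.19, 2.56], [-1.23, 4.37], [0.02, 3.11], [-2.88, 2.88]. Speed limits (rad/s): [2.39, 2.39, 3.01, 3.14, 3.14, 3.14].

### API

Orientations are given as a unit quaternion [w, x, y, z].
In Python, from rig import * gives the robot as it stands. The module is installed in compiled form; this text tells all that it offers.
- The arm moves only by the shell command python3 -m crank 'ROWS' [FORCE]. ROWS is JSON, a list that holds one entry, the list of rows, each a list of 7 numbers: the shift along the tool's x, y, z in units of 25 mm (1.0 is 25 mm), then the turn, a rotation vector about the tool's x, y, z in units of 8 degrees (1.0 is 8 degrees), then the finger opening in mm, from 0 to 85.4. A call has exactly 8 rows; each row shifts and turns the commanded pose from where the row before left it, along the tool's axes as they then stand; what a row does not reach is not made up. A row lasts 1/10 s, in which the tool goes at most 50 mm and 8.59 degrees, less where a joint would pass 70% of its speed; a pose out of reach is approached as far as the arm can. A call is refused whole if a number of a shift passes 1 or a number of a turn 1, either way. A call with a gripper value outside its range is refused whole. The fingers move at their own pace and stop on an object; FORCE is the grip in N (left out, the last holds). Time passes only in rows, so rows that do not move let the fingers close, or fill a call up. It gives the time, the measured TCP pose, the force, the opening and the grip force at its end, in the units of the state.
- sense(): the state, without advancing time (a new reading comes with each control period).
- capture(name): name is "side" or "top"; returns the picture (420x560x3 uint8, blue, green, red); there is no depth.
- camera_model(name): a dict with "fx", "fy", "cx", "cy" (pixels), "world_from_camera" (4x4, takes a point from camera to world coordinates). Camera axes: x right, y up, looking along -z (the intrinsics and any distortion apply to the point x, -y, -z); pixel columns grow to the right and rows downward; lengths in mm; the calibration is good to about 2 mm. A picture is of the moment at which its call begins. camera_model takes no time and is no camera call.
- finish_job(): hands the job in; it is judged then, once.
The state is a dict: "time_s": time; "joints": joint angles; "dq": joint speeds; "tau": joint torques, N m; "eef_pos": TCP position; "ee_rot": TCP orientation; "force": force on the tool from outside, world axes, zero at the start; "wrist_torque": the same for the moment, N m; "grip_width": opening from 0.0 (shut) to 1.0 (fully open); "grip_force": force on a finger pad.
Only numpy, scipy, OpenCV 4.12 (cv2) and the standard library are available. Lean on these libraries where they do the work, as an engineer would, in place of code of your own. Each camera call takes 0.05 s, during which the arm holds its last target. There are 200 camera calls.

## Working session

There is one attempt and no reset: what is moved stays moved. The work goes in short steps, Python scripts to look and compute and a shell command to move; the robot and the scene stay as the last step left them, time stands still between calls to the robot, and variables do not carry over. Pictures are saved under pics/ and viewed, at most 14 in all, crops included, and the job is handed in when it is done.

```bash
mkdir -p pics; ls; python3 - <<'E'
from rig import *
import cv2,json
for n in("side","top"):
    cv2.imwrite(f"pics/{n}0.png",capture(n)); m=camera_model(n); print(n,m)
print(sense())
E
```

```text
pics
side {'fx': 446.66533094008304, 'fy': 446.66533094008304, 'cx': 278.81932800619154, 'cy': 214.078128232849, 'world_from_camera': array([[ 9.93526113e-01,  7.83282060e-02, -8.22833763e-02,
         3.90512559e+02],
       [-1.13521693e-01,  6.56964014e-01, -7.45326176e-01,
        -9.17941199e+02],
       [-4.32284508e-03,  7.49841967e-01,  6.61602854e-01,
         9.01316779e+02],
       [ 0.00000000e+00,  0.00000000e+00,  0.00000000e+00,
         1.00000000e+00]])}
top {'fx': 407.34321562207595, 'fy': 407.34321562207595, 'cx': 282.5825609507576, 'cy': 212.38623796476975, 'world_from_camera': array([[ 2.08547029e-02,  9.77460740e-01, -2.10084704e-01,
         2.16537548e+02],
       [-9.99780284e-01,  1.99449734e-02, -6.44831529e-03,
         8.15948291e+00],
       [-2.11284120e-03,  2.10173023e-01,  9.77661923e-01,
         1.38361984e+03],
       [ 0.00000000e+00,  0.00000000e+00,  0.00000000e+00,
         1.00000000e+00]])}
{'time_s': 0.1, 'joints': array([ 1.03558491e+00,  3.13393497e-01,  1.49838943e+00, -4.50601622e-05,
        1.33098173e+00, -2.23349860e-01]), 'dq': array([-0.00103572, -0.00095066, -0.00090893, -0.00169284,  0.00030471,
       -0.00196827]), 'tau': array([ 2.36013766e-03, -4.12902868e+01, -2.60141283e+01, -1.53651076e-04,
        3.04971945e-03,  1.62304252e-05]), 'eef_pos': array([160.94470922, 499.44040576, 205.38193815]), 'ee_rot': array([-1.96640590e-04,  1.55294327e-01,  9.87868072e-01, -5.52455025e-04]), 'force': array([-0.29032064,  0.47707343, -0.14927312]), 'wrist_torque': array([-0.0460211 ,  0.04645208, -0.03554401]), 'grip_force': 0.0, 'grip_width': 0.9996429617982417}
```

View pics/side0.png

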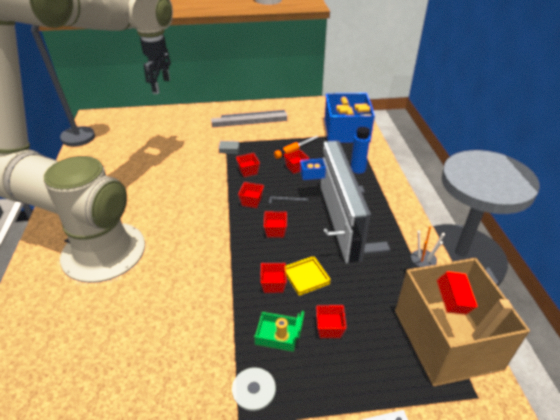

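View pics/top0.png

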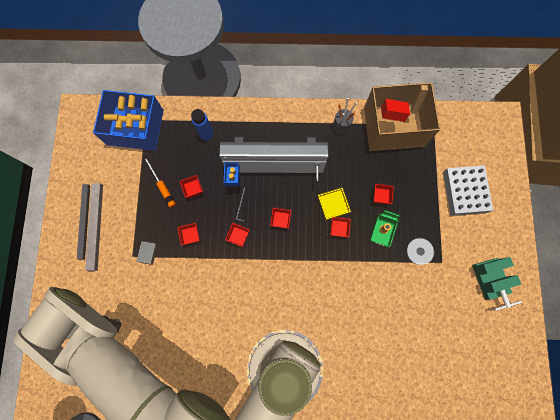

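```bash
cat > h.py <<'E'
from rig import *
import cv2, numpy as np
from scipy.optimize import least_squares
from scipy.spatial.transform import Rotation as R
CM={n:camera_model(n) for n in("side","top")}
def proj(n,P):
    m=CM[n]; T=np.linalg.inv(m["world_from_camera"]); c=np.atleast_2d(P)@T[:3,:3].T+T[:3,3]
    return np.c_[m["fx"]*c[:,0]/-c[:,2]+m["cx"], m["fy"]*-c[:,1]/-c[:,2]+m["cy"]]
def tri(uv):  # {name:(u,v)} -> point
    return least_squares(lambda p:np.concatenate([proj(n,p)[0]-uv[n] for n in uv]),[500,0,50]).x
def onplane(n,uv,z):
    r=least_squares(lambda p:proj(n,[p[0],p[1],z])[0]-uv,[500,0]).x; return r
def mask(img,col):
    h=cv2.cvtColor(img,cv2.COLOR_BGR2HSV); H,S,V=cv2.split(h)
    lo={"red":((H<7)|(H>173)),"green":(H>50)&(H<75),"yellow":(H>25)&(H<33)}[col]
    return (lo&(S>140)&(V>50)).astype(np.uint8)
def blobs(n,img,col,amin=60):
    k,l,s,c=cv2.connectedComponentsWithStats(mask(img,col))
    return [(c[i],np.argwhere(l==i)[:,::-1].astype(float)) for i in range(1,k) if s[i,4]>=amin]
D=np.array([[np.cos(a),np.sin(a)] for a in np.linspace(0,2*np.pi,48,endpoint=False)])
def sup(p,half=0.): return (D@p.T).max(1)+half*(abs(D).sum(1))*0.5
def box(l,h,z0,z1=None):
    return [[sx*l/2,sy*l/2,z0] for sx in(-1,1) for sy in(-1,1)]+[[sx*h/2,sy*h/2,z1] for sx in(-1,1) for sy in(-1,1)]
CUP=np.array(box(46,62,0,50)); TRAY=np.array(box(90,90,0,18))
BIN=np.array([[x,y*34,z] for y in(-1,1) for x,z in((-45,0),(45,0),(-45,24),(45,50),(-35,32))]+[[x,y*26,z] for y in(-1,1) for x in(51.5,55.5) for z in(45,74)])
def fit(model,px,p0,zfree=True):  # px {cam: pixels}
    def pts(q): return R.from_euler("z",q[3]).apply(model)+[q[0],q[1],q[2]]
    S={n:sup(px[n],0.8) for n in px}
    def f(q):
        q=list(q) if zfree else [q[0],q[1],0,q[2]]
        return np.concatenate([sup(proj(n,pts(q)))-S[n] for n in px])
    best=None
    for y in p0[3]:
        s=[p0[0],p0[1],p0[2],y] if zfree else [p0[0],p0[1],y]
        r=least_squares(f,s,loss="soft_l1",f_scale=0.5,x_scale=[10,10,10,.2] if zfree else [10,10,.2])
        if best is None or r.cost<best.cost: best=r
    return best.x,best.cost
E
cat > m1.py <<'E'
from h import *
I={n:cv2.imread(f"pics/{n}0.png") for n in("side","top")}
for col,mod,ys in(("red",CUP,(-.6,0,.6)),("green",BIN,np.arange(0,6.2,.7)),("yellow",TRAY,(-.6,0,.6))):
    bt=[b for b in blobs("top",I["top"],col)if 130<b[0][0]<450 and 120<b[0][1]<270]
    bs=blobs("side",I["side"],col,30)
    for c,p in bt:
        g=onplane("top",c,25)
        e=proj("side",[g[0],g[1],25])[0]
        j=min(bs,key=lambda b:np.hypot(*(b[0]-e)))
        px={"top":p,"side":j[1]}
        q,cost=fit(mod,px,[g[0],g[1],0,ys]); q2,c2=fit(mod,px,[g[0],g[1],0,ys],False)
        print(col,c.round(),j[0].round(),len(p),len(j[1]),q.round(2),round(cost,2),q2.round(2),round(c2,2))
cv2.imwrite("pics/c1.png",cv2.resize(I["top"][130:200,210:340],None,fx=6,fy=6,interpolation=cv2.INTER_CUBIC))
cv2.imwrite("pics/c2.png",cv2.resize(I["side"][130:270,285:405],None,fx=4.2,fy=4.2,interpolation=cv2.INTER_CUBIC))
a=cv2.resize(I["top"][205:250,360:410],None,fx=8,fy=8,interpolation=cv2.INTER_CUBIC);b=cv2.resize(I["side"][305:355,250:310],None,fx=6.6,fy=7.2,interpolation=cv2.INTER_CUBIC)
cv2.imwrite("pics/c3.png",np.hstack([a,b]))
E
python3 m1.py
```

```text
red [191. 187.] [294. 160.] 384 360 [5.8613e+02 3.3025e+02 4.6400e+00 4.1000e-01] 20.1 [587.21 332.09  -1.15] 22.28
red [383. 194.] [331. 321.] 376 980 [ 5.7504e+02 -3.2282e+02  1.0100e+00 -9.0000e-02] 18.73 [ 5.7523e+02 -3.2281e+02 -1.0000e-01] 18.93
red [280. 218.] [275. 223.] 368 618 [ 4.8479e+02  2.4460e+01 -8.0000e-02 -8.0000e-02] 17.23 [ 4.8476e+02  2.4440e+01 -9.0000e-02] 17.24
red [340. 227.] [272. 277.] 373 763 [ 4.5704e+02 -1.7530e+02  9.1000e-01 -7.0000e-02] 15.52 [ 4.5719e+02 -1.7519e+02 -7.0000e-02] 15.66
red [188. 234.] [248. 164.] 380 454 [4.2452e+02 3.2889e+02 2.0500e+00 2.5000e-01] 12.37 [4.2473e+02 3.2965e+02 2.5000e-01] 12.85
red [237. 234.] [250. 194.] 382 540 [ 4.2466e+02  1.6566e+02  1.8800e+00 -3.8000e-01] 16.07 [ 4.2497e+02  1.6621e+02 -3.8000e-01] 16.57
green [384. 229.] [278. 331.] 476 1216 [ 4.5023e+02 -3.2555e+02  2.4600e+00 -3.2000e-01] 20.67 [ 450.53 -324.85    5.96] 22.04
yellow [333. 204.] [306. 276.] 550 723 [ 551.3  -154.29  -19.62   -1.25] 95.71 [ 5.4773e+02 -1.5294e+02  2.6000e-01] 102.47
```

View pics/c1.png

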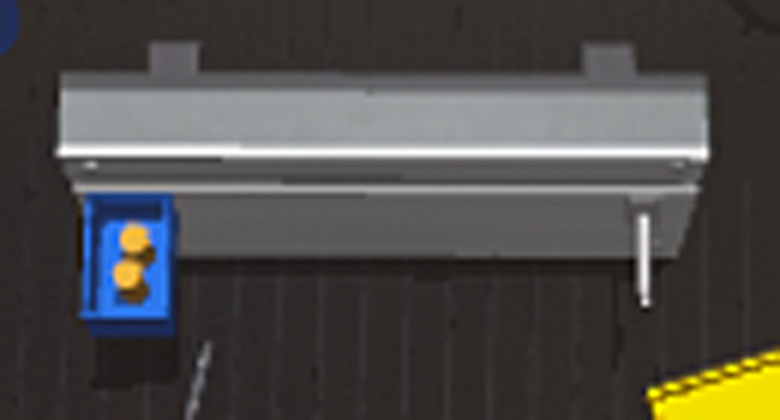

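View pics/c2.png

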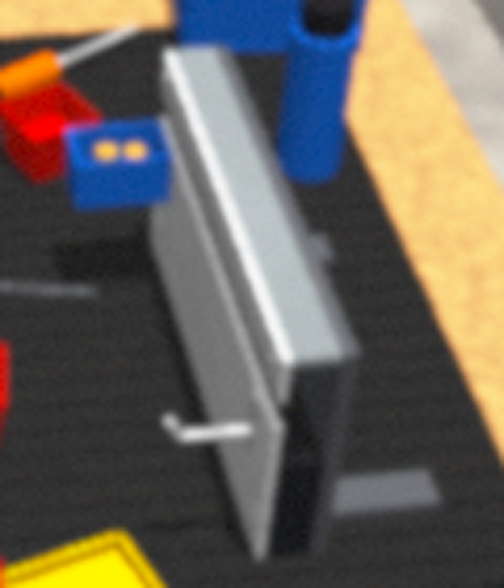

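View pics/c3.png

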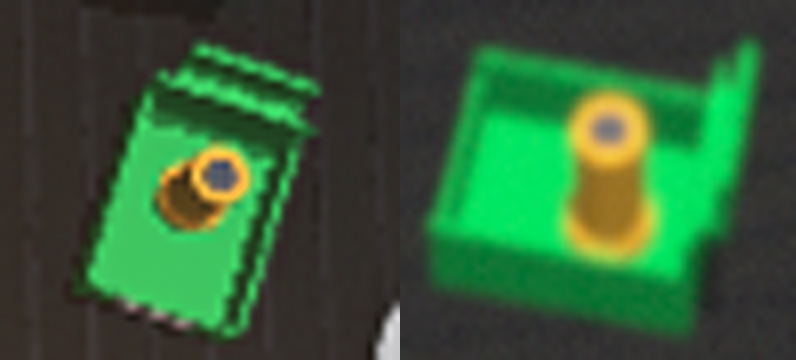

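```bash
sed -i 's/(H>25)&(H<33)/(H>20)\&(H<36)/; s/(S>140)/(S>120)/' h.py; cat > m2.py <<'E'
from h import *
from collections import defaultdict
I={n:cv2.imread(f"pics/{n}0.png") for n in("side","top")}
px={}
for n,c0 in(("top",(333,203)),("side",(307,275))):
    P=[p for c,p in blobs(n,I[n],"yellow",5) if np.hypot(*(c-c0))<30]; px[n]=np.vstack(P); print(n,len(px[n]))
for z in (True,False): print("tray",fit(TRAY,px,[550,-150,0,(-.6,0,.6)],z))
print("sleeve top",tri({"top":(387.5,226.9),"side":(281.8,323.0)}))
obs=[("top",(0,170,171),(219.7,155.5)),("top",(0,-170,171),(328,156.3)),("top",(0,170,115),(222.5,161.3)),("top",(0,-170,115),(326.7,161.7)),("top",(0,-170,0),(323.3,172.8)),
("side",(0,170,171),(324.3,142.4)),("side",(0,-170,171),(353.6,216.2)),("side",(0,-170,115),(351.7,231.9)),("side",(0,-170,0),(346.9,263.3))]
def f(q):
    return np.concatenate([proj(n,R.from_euler("z",q[3]).apply(m)+q[:3])[0]-uv for n,m,uv in obs])
r=least_squares(f,[600,20,0,0],loss="soft_l1",x_scale=[10,10,10,.1]); print("panel",r.x,r.fun.reshape(-1,2).round(1).tolist())
E
python3 m2.py
```

```text
top 725
side 1239
tray (array([ 5.48230845e+02, -1.58361818e+02, -1.77223434e+00,  3.04188876e-01]), np.float64(13.956826699427555))
tray (array([ 548.06285548, -158.81822403,   -1.26700001]), np.float64(14.676309411227706))
sleeve top [ 460.46748984 -331.49826152   53.79717769]
panel [ 6.59376884e+02  4.66680778e+01 -1.08999148e+00  1.98913061e-02] [[0.3, 0.1], [0.2, -0.7], [0.1, 0.2], [-0.3, -0.2], [-0.3, -0.5], [0.2, -0.3], [-0.2, -0.1], [-0.6, 0.7], [-0.2, -0.1]]
```

```bash
cat >> h.py <<'E'
def down(ydeg,tilt=0):  # tool down, tool y at heading ydeg; tilt (deg) about tool y (+: tool z leans to tool x)
    a=np.radians(ydeg); y=np.array([np.cos(a),np.sin(a),0]); z=np.array([0,0,-1.]); x=np.cross(y,z)
    return R.from_matrix(np.c_[x,y,z])*R.from_euler("y",tilt,degrees=True)
def q2R(q): return R.from_quat(np.roll(q,-1))
def plan(pts,start=None,mm=24.,dg=7.6):
    """pts: list of (pos,Rot); prints rows (shift units, turn units), interpolated, per leg"""
    s=sense(); p,r=(s["eef_pos"],q2R(s["ee_rot"])) if start is None else start
    for P,Q in pts:
        P=np.array(P,float); v=(r.inv()*Q).as_rotvec(degrees=True)
        n=int(max(1,np.ceil(np.linalg.norm(P-p)/mm),np.ceil(np.linalg.norm(v)/dg)))
        rows=[]; c=r
        for i in range(n):
            rows.append(np.r_[c.inv().apply((P-p)/n)/25,v/n/8].round(2)+0.); c=c*R.from_rotvec(v/n,degrees=True)
        if all(np.allclose(x,rows[0],atol=.011) for x in rows): print(n,"x",rows[0].tolist())
        else:
            print(n,"rows"); [print(x.tolist()) for x in rows]
        p,r=P,Q
def st():
    s=sense(); print("t",round(s["time_s"],2),"p",s["eef_pos"].round(1),"z",q2R(s["ee_rot"]).as_matrix()[:,2].round(3),"y",q2R(s["ee_rot"]).as_matrix()[:,1].round(3),"q",s["joints"].round(2),"F",s["force"].round(1),"w",round(s["grip_width"]*85.4,1),"g",round(s["grip_force"],1))
E
python3 -c "
from h import *
D1=down(71.7-180)
plan([((161,499.5,205.4),D1),((461,-331.5,140),D1),((461,-331.5,36),D1)])
D1=down(71.7)
plan([((161,499.5,205.4),D1),((461,-331.5,140),D1)])
"
```

```text
24 x [0.0, 0.0, 0.0, 0.0, 0.0, -0.94]
37 x [0.59, 0.75, 0.07, 0.0, 0.0, 0.0]
5 x [0.0, 0.0, 0.83, 0.0, 0.0, 0.0]
1 x [0.0, 0.0, 0.0, -0.01, 0.0, 0.05]
37 x [-0.59, -0.75, 0.07, 0.0, 0.0, 0.0]
```

```bash

python3 -m crank '[[[-0.55,-0.69,0.06,0,0,0,50],[-0.55,-0.69,0.06,0,0,0,50],[-0.55,-0.69,0.06,0,0,0,50],[-0.55,-0.69,0.06,0,0,0,50],[-0.55,-0.69,0.06,0,0,0,50],[-0.55,-0.69,0.06,0,0,0,50],[-0.55,-0.69,0.06,0,0,0,50],[-0.55,-0.69,0.06,0,0,0,50]]]' 40 >/dev/null
python3 -m crank '[[[-0.55,-0.69,0.06,0,0,0,50],[-0.55,-0.69,0.06,0,0,0,50],[-0.55,-0.69,0.06,0,0,0,50],[-0.55,-0.69,0.06,0,0,0,50],[-0.55,-0.69,0.06,0,0,0,50],[-0.55,-0.69,0.06,0,0,0,50],[-0.55,-0.69,0.06,0,0,0,50],[-0.55,-0.69,0.06,0,0,0,50]]]' >/dev/null
python3 -m crank '[[[-0.55,-0.69,0.06,0,0,0,50],[-0.55,-0.69,0.06,0,0,0,50],[-0.55,-0.69,0.06,0,0,0,50],[-0.55,-0.69,0.06,0,0,0,50],[-0.55,-0.69,0.06,0,0,0,50],[-0.55,-0.69,0.06,0,0,0,50],[-0.55,-0.69,0.06,0,0,0,50],[-0.55,-0.69,0.06,0,0,0,50]]]' >/dev/null
python3 -m crank '[[[-0.55,-0.69,0.06,0,0,0,50],[-0.55,-0.69,0.06,0,0,0,50],[-0.55,-0.69,0.06,0,0,0,50],[-0.55,-0.69,0.06,0,0,0,50],[-0.55,-0.69,0.06,0,0,0,50],[-0.55,-0.69,0.06,0,0,0,50],[-0.55,-0.69,0.06,0,0,0,50],[-0.55,-0.69,0.06,0,0,0,50]]]' 
python3 -m crank '[[[-0.55,-0.69,0.06,0,0,0,50],[-0.55,-0.69,0.06,0,0,0,50],[-0.55,-0.69,0.06,0,0,0,50],[-0.55,-0.69,0.06,0,0,0,50],[-0.55,-0.69,0.06,0,0,0,50],[-0.55,-0.69,0.06,0,0,0,50],[-0.5,-0.69,0.06,0,0,0,50],[0,0,0,0,0,0,50]]]' >/dev/null
python3 -c "
from h import *
st();D1=down(71.7)
plan([((461,-331.5,60),D1),((461,-331.5,36),D1)])"
```

```text
time_s: 3.3
eef_pos: [410.6, -161.5, 157.6]
ee_rot: [-0.0, 0.155, 0.988, 0.0]
force: [0.3, -0.4, 0.3]
grip_width: 0.588
grip_force: 0.0
t 4.1 p [ 463.9 -306.4  146.5] z [-0.001  0.    -1.   ] y [0.308 0.951 0.   ] q [-0.79  0.43  1.49 -0.    1.22 -2.05] F [-0.8  0.2  0.3] w 50.4 g 0.0
4 x [-0.05, -0.25, 0.87, 0.0, 0.0, 0.01]
1 x [0.0, 0.0, 0.96, 0.0, 0.0, 0.0]
```

```bash

python3 -m crank '[[[-0.05,-0.25,0.87,0,0,0,50],[-0.05,-0.25,0.87,0,0,0,50],[-0.05,-0.25,0.87,0,0,0,50],[-0.05,-0.25,0.85,0,0,0,50],[0,0,0,0,0,0,50],[0,0,0.5,0,0,0,50],[0,0,0.46,0,0,0,50],[0,0,0,0,0,0,50]]]' 
python3 -m crank '[[[0,0,0,0,0,0,15],[0,0,0,0,0,0,15],[0,0,0,0,0,0,15],[0,0,0,0,0,0,15],[0,0,0,0,0,0,15],[0,0,0,0,0,0,15],[0,0,-0.5,0,0,0,15],[0,0,-0.5,0,0,0,15]]]' 40
python3 -c "
from h import *
st();D1=down(71.7)
cv2.imwrite('pics/a.png',np.hstack([cv2.resize(capture('side')[260:380,220:360],(400,343)),cv2.resize(capture('top')[180:260,350:430],(400,343))]))
plan([((461,-331.5,130),D1),((548,-158.6,100),D1),((548,-158.6,45),D1)])"
```

```text
time_s: 4.9
eef_pos: [460.5, -329.1, 35.7]
ee_rot: [-0.001, 0.155, 0.988, 0.001]
force: [-0.7, -0.3, -0.0]
grip_width: 0.59
grip_force: 0.0
time_s: 5.7
eef_pos: [461.0, -330.1, 63.0]
ee_rot: [0.0, 0.155, 0.988, 0.0]
force: [-0.0, 0.5, -0.2]
grip_width: 0.173
grip_force: 0.0
t 5.7 p [ 461.  -330.1   63. ] z [ 0. -0. -1.] y [0.307 0.952 0.   ] q [-0.83  0.55  1.54  0.    1.05 -2.09] F [-0.   0.5 -0.2] w 14.8 g 0.0
3 x [0.01, -0.01, -0.87, 0.0, 0.01, 0.02]
9 x [-0.13, 0.85, 0.13, 0.0, 0.0, 0.0]
3 x [0.0, 0.0, 0.73, 0.0, 0.0, 0.0]
```

View pics/a.png

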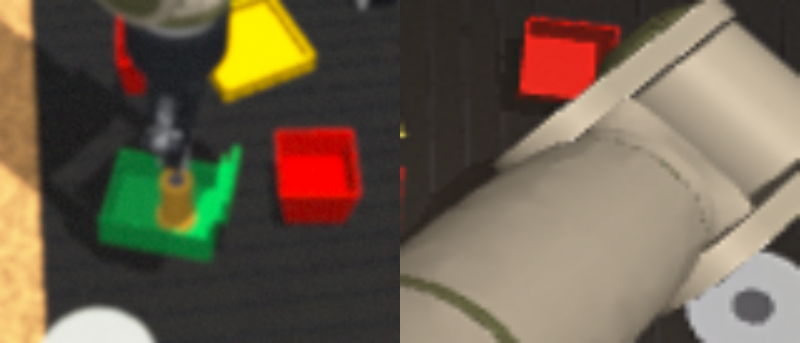

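```bash

python3 -m crank '[[[0,-0.05,0,0,0,0,38],[0,0,0,0,0,0,38],[0,0,0,0,0,0,38],[0,0,0.4,0,0,0,38],[0,0,0.4,0,0,0,38],[0,0,0.4,0,0,0,38],[0,0,0,0,0,0,38],[0,0,0,0,0,0,38]]]' 40
python3 -m crank '[[[0,0,0.1,0,0,0,38],[0,0,0.1,0,0,0,38],[0,0,0,0,0,0,10],[0,0,0,0,0,0,10],[0,0,0,0,0,0,10],[0,0,0,0,0,0,10],[0,0,0,0,0,0,10],[0,0,0,0,0,0,10]]]' 40
```

```text
time_s: 6.6
eef_pos: [460.5, -331.2, 31.5]
ee_rot: [-0.0, 0.155, 0.988, 0.0]
force: [-0.4, -0.3, 0.8]
grip_width: 0.444
grip_force: 0.0
time_s: 7.4
eef_pos: [460.6, -331.3, 27.0]
ee_rot: [0.0, 0.155, 0.988, -0.0]
force: [-0.4, 0.9, 1.6]
grip_width: 0.235
grip_force: 39.2
```

```bash

python3 -m crank '[[[0,0,-0.4,0,0,0,10],[0,0,-0.7,0,0,0,10],[0,0,-0.9,0,0,0,10],[0,0,-0.9,0,0,0,10],[0,0,-0.9,0,0,0,10],[-0.1,0.7,-0.2,0,0,0,10],[-0.13,0.85,0,0,0,0,10],[-0.13,0.85,0,0,0,0,10]]]' 40
python3 -m crank '[[[-0.13,0.85,0,0,0,0,10],[-0.13,0.85,0,0,0,0,10],[-0.13,0.85,0,0,0,0,10],[-0.13,0.85,0.2,0,0,0,10],[-0.13,0.85,0.4,0,0,0,10],[-0.13,0.85,0.6,0,0,0,10],[-0.1,0.5,0.6,0,0,0,10],[0,0,0,0,0,0,10]]]'
python3 -c "
from h import *
st();D1=down(71.7)
plan([((548,-158.6,40),D1),((548,-158.6,30),D1)])"
```

```text
time_s: 8.2
eef_pos: [487.9, -275.3, 126.7]
ee_rot: [-0.0, 0.155, 0.988, 0.0]
force: [0.6, -0.6, -0.5]
grip_width: 0.242
grip_force: 39.2
time_s: 9.0
eef_pos: [550.7, -148.2, 79.5]
ee_rot: [-0.002, 0.154, 0.988, 0.001]
force: [-0.8, -0.9, -0.3]
grip_width: 0.239
grip_force: 39.3
t 9.0 p [ 550.7 -148.2   79.5] z [-0.004  0.002 -1.   ] y [0.305 0.952 0.001] q [-0.47  0.54  1.51  0.    1.1  -1.73] F [-0.8 -0.9 -0.3] w 20.4 g 39.3
2 x [-0.02, -0.22, 0.79, 0.0, -0.02, 0.03]
1 x [0.0, 0.0, 0.4, 0.0, 0.0, 0.0]
```

```bash

python3 -m crank '[[[-0.02,-0.22,0.5,0,-0.02,0.03,10],[-0.02,-0.22,0.5,0,-0.02,0.03,10],[0,0,0.5,0,0,0,10],[0,0,0.24,0,0,0,10],[0,0,0.1,0,0,0,10],[0,0,0.05,0,0,0,10],[0,0,0.04,0,0,0,10],[0,0,0,0,0,0,10]]]'
python3 -m crank '[[[0,0,0.04,0,0,0,10],[0,0,0.04,0,0,0,10],[0,0,0,0,0,0,10],[0,0,0,0,0,0,10],[0,0,0,0,0,0,10],[0,0,0,0,0,0,10],[0,0,0,0,0,0,10],[0,0,0,0,0,0,10]]]'
```

```text
time_s: 9.8
eef_pos: [549.3, -161.2, 33.9]
ee_rot: [0.003, 0.159, 0.987, -0.001]
force: [-0.3, 0.2, -1.0]
grip_width: 0.234
grip_force: 39.3
time_s: 10.6
eef_pos: [549.2, -161.3, 31.7]
ee_rot: [0.003, 0.159, 0.987, -0.0]
force: [0.5, 0.6, -1.4]
grip_width: 0.238
grip_force: 39.3
```

```bash

python3 -m crank '[[[0,0,0.04,0,0,0,10],[0,0,0.04,0,0,0,10],[0,0,0.04,0,0,0,10],[0,0,0.03,0,0,0,10],[0,0,0,0,0,0,10],[0,0,0,0,0,0,10],[0,0,0,0,0,0,10],[0,0,0,0,0,0,10]]]'
python3 -m crank '[[[0,0,0.03,0,0,0,10],[0,0,0,0,0,0,10],[0,0,0,0,0,0,45],[0,0,0,0,0,0,45],[0,0,0,0,0,0,45],[0,0,0,0,0,0,45],[0,0,0,0,0,0,45],[0,0,0,0,0,0,45]]]'
```

```text
time_s: 11.4
eef_pos: [549.3, -161.3, 28.0]
ee_rot: [0.003, 0.159, 0.987, -0.0]
force: [0.7, 0.6, 1.6]
grip_width: 0.236
grip_force: 39.7
time_s: 12.2
eef_pos: [549.2, -161.3, 27.1]
ee_rot: [0.003, 0.159, 0.987, -0.0]
force: [0.6, 0.8, -0.6]
grip_width: 0.529
grip_force: 0.0
```

```bash

python3 -m crank '[[[0,0,-0.4,0,0,0,55],[0,0,-0.8,0,0,0,85],[0,0,-1,0,0,0,85],[0,0,-1,0,0,0,85],[0,0,-1,0,0,0,85],[0,1,-1,0,0,0,85],[0,1,-0.5,0,0,0,85],[0,1,0,0,0,0,85]]]'
cat > m3.py <<'E'
from h import *
import sys
I={n:capture(n) for n in("side","top")}
mod=dict(red=CUP,green=BIN)
for col,x,y in [a.split(",") for a in sys.argv[1:]]:
    x,y=float(x),float(y); px={}
    for n in I:
        e=proj(n,[x,y,25])[0]; b=[b for b in blobs(n,I[n],col,100) if np.hypot(*(b[0]-e))<22]
        if b: px[n]=min(b,key=lambda b:np.hypot(*(b[0]-e)))[1]
    if not px: print(col,x,y,"none"); continue
    q,c=fit(mod[col],px,[x,y,0,(-.6,0,.6)],False); print(col,{n:len(px[n]) for n in px},q.round(3),round(c,1))
E
python3 m3.py green,450,-325; python3 - <<'E'
from h import *
st()
c,s=np.cos(-.3205),np.sin(-.3205)
b=np.array([450.4,-325.2]); T=down(71.6,-40)
t=b+14*np.array([c,s]); a=np.array([t[0],t[1],7]); pre=a-T.as_matrix()[:,2]*90
plan([(pre,T),(a,T)])
E
```

```text
time_s: 13.0
eef_pos: [573.1, -89.3, 172.8]
ee_rot: [0.005, 0.16, 0.987, -0.001]
force: [-0.7, -0.2, -0.3]
grip_width: 0.994
grip_force: 0.0
green {'side': 1546, 'top': 697} [ 4.50931e+02 -3.25231e+02 -3.03000e-01] 18.2
t 13.1 p [572.7 -87.5 170.8] z [ 0.007 -0.002 -1.   ] y [0.312 0.95  0.   ] q [-0.35  0.46  1.39  0.    1.29 -1.61] F [-0.8 -0.2 -0.6] w 85.0 g 0.0
13 rows
[0.27, -0.81, 0.29, 0.0, -0.38, 0.0]
[0.28, -0.81, 0.28, 0.0, -0.38, 0.0]
[0.3, -0.81, 0.26, 0.0, -0.38, 0.0]
[0.31, -0.81, 0.24, 0.0, -0.38, 0.0]
[0.32, -0.81, 0.23, 0.0, -0.38, 0.0]
[0.33, -0.81, 0.21, 0.0, -0.38, 0.0]
[0.34, -0.81, 0.19, 0.0, -0.38, 0.0]
[0.35, -0.81, 0.17, 0.0, -0.38, 0.0]
[0.36, -0.81, 0.16, 0.0, -0.38, 0.0]
[0.37, -0.81, 0.14, 0.0, -0.38, 0.0]
[0.37, -0.81, 0.12, 0.0, -0.38, 0.0]
[0.38, -0.81, 0.1, 0.0, -0.38, 0.0]
[0.38, -0.81, 0.08, 0.0, -0.38, 0.0]
4 x [0.0, 0.0, 0.9, 0.0, 0.0, 0.0]
```

```bash

python3 -m crank '[[[0.27,-0.81,0.29,0,-0.38,0,85],[0.28,-0.81,0.28,0,-0.38,0,85],[0.3,-0.81,0.26,0,-0.38,0,85],[0.31,-0.81,0.24,0,-0.38,0,85],[0.32,-0.81,0.23,0,-0.38,0,85],[0.33,-0.81,0.21,0,-0.38,0,85],[0.34,-0.81,0.19,0,-0.38,0,85],[0.35,-0.81,0.17,0,-0.38,0,85]]]' >/dev/null
python3 -m crank '[[[0.36,-0.81,0.16,0,-0.38,0,85],[0.37,-0.81,0.14,0,-0.38,0,85],[0.37,-0.81,0.12,0,-0.38,0,85],[0.38,-0.81,0.1,0,-0.38,0,85],[0.38,-0.81,0.08,0,-0.38,0,85],[0,0,0,0,0,0,85],[0,0,0,0,0,0,85],[0,0,0,0,0,0,85]]]' 
cat > m4.py <<'E'
from h import *
st()
y=-.312; c,s=np.cos(y),np.sin(y)
b=np.array([450.9,-325.2]); T=down(np.degrees(y)+90,-40)
t=b+14*np.array([c,s]); a=np.array([t[0],t[1],7]); pre=a-T.as_matrix()[:,2]*60
plan([(pre,T),(a,T)])
E
python3 m4.py
```

```text
time_s: 14.7
eef_pos: [437.9, -299.7, 118.3]
ee_rot: [0.296, 0.167, 0.939, -0.056]
force: [-0.7, -0.5, -0.3]
grip_width: 0.994
grip_force: 0.0
t 14.7 p [ 437.9 -299.7  118.3] z [ 0.537 -0.204 -0.819] y [ 0.346  0.938 -0.006] q [-1.02  0.18  2.09  0.81  0.5  -2.88] F [-0.7 -0.5 -0.3] w 84.8 g 0.0
3 rows
[0.54, -0.27, 0.69, -0.07, -0.21, -0.07]
[0.56, -0.27, 0.67, -0.07, -0.21, -0.07]
[0.58, -0.27, 0.65, -0.07, -0.21, -0.07]
3 x [0.0, 0.0, 0.8, 0.0, 0.0, 0.0]
```

```bash

python3 -m crank '[[[0,0,0,0,0,1,85],[0,0,0,0,0,1,85],[0,0,0,0,0,1,85],[0,0,0,0,0,1,85],[0,0,0,0,0,1,85],[0,0,0,0,0,1,85],[0,0,0,0,0,1,85],[0,0,0,0,0,1,85]]]'  >/dev/null
python3 -m crank '[[[0,0,0,0,0,1,85],[0,0,0,0,0,1,85],[0,0,0,0,0,1,85],[0,0,0,0,0,1,85],[0,0,0,0,0,1,85],[0,0,0,0,0,1,85],[0,0,0,0,0,1,85],[0,0,0,0,0,1,85]]]'  >/dev/null
python3 -m crank '[[[0,0,0,0,0,1,85],[0,0,0,0,0,1,85],[0,0,0,0,0,1,85],[0,0,0,0,0,1,85],[0,0,0,0,0,1,85],[0,0,0,0,0,1,85],[0,0,0,0,0,0.5,85],[0,0,0,0,0,0,85]]]' 
sed -i 's/down(np.degrees(y)+90,-40)/down(np.degrees(y)-90,40)/' m4.py; python3 m4.py
```

```text
time_s: 17.1
eef_pos: [437.8, -299.7, 118.0]
ee_rot: [0.056, 0.939, -0.167, 0.296]
force: [0.2, 0.4, 1.0]
grip_width: 0.996
grip_force: 0.0
t 17.1 p [ 437.8 -299.7  118. ] z [ 0.537 -0.203 -0.819] y [-0.347 -0.938  0.005] q [-1.02  0.18  2.09  0.81  0.5   0.26] F [0.2 0.4 1. ] w 85.0 g 0.0
3 rows
[-0.54, 0.27, 0.69, 0.07, 0.21, -0.07]
[-0.56, 0.27, 0.67, 0.07, 0.21, -0.07]
[-0.58, 0.27, 0.65, 0.07, 0.21, -0.07]
3 x [0.0, 0.0, 0.8, 0.0, 0.0, 0.0]
```

```bash

python3 -m crank '[[[-0.54,0.27,0.69,0.07,0.21,-0.07,85],[-0.56,0.27,0.67,0.07,0.21,-0.07,85],[-0.58,0.27,0.65,0.07,0.21,-0.07,85],[0,0,0,0,0,0,85],[0,0,0,0,0,0,85],[0,0,0,0,0,0,85],[0,0,0,0,0,0,85],[0,0,0,0,0,0,85]]]'
python3 m4.py;python3 - <<'E'
from h import *
a=capture('side')[240:390,200:350]; cv2.imwrite('pics/b.png',cv2.resize(a,(600,600),interpolation=cv2.INTER_CUBIC))
E
```

```text
time_s: 17.9
eef_pos: [429.3, -315.7, 60.9]
ee_rot: [0.053, 0.929, -0.149, 0.334]
force: [0.2, -0.6, -0.2]
grip_width: 0.993
grip_force: 0.0
t 17.9 p [ 429.3 -315.7   60.9] z [ 0.606 -0.198 -0.771] y [-0.312 -0.95  -0.001] q [-1.11  0.32  2.17  1.33  0.49 -0.4 ] F [ 0.2 -0.6 -0.2] w 84.8 g 0.0
1 x [-0.23, 0.1, 0.22, 0.02, 0.05, -0.03]
3 x [0.0, 0.0, 0.8, 0.0, 0.0, 0.0]
```

View pics/b.png

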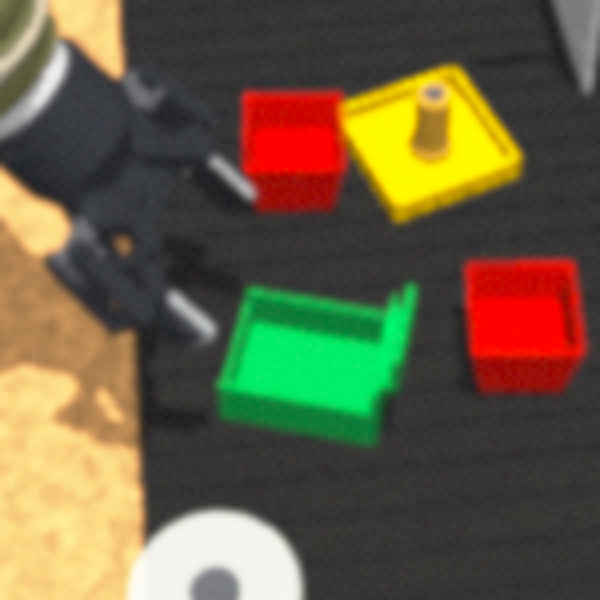

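```bash

python3 -m crank '[[[-0.23,0.1,0.22,0.02,0.05,-0.03,85],[0,0,0.7,0,0,0,85],[0,0,0.7,0,0,0,85],[0,0,0.5,0,0,0,85],[0,0,0.2,0,0,0,85],[0,0,0.15,0,0,0,85],[0,0,0.1,0,0,0,85],[0,0,0,0,0,0,85]]]'
python3 m4.py
```

```text
time_s: 18.75
eef_pos: [463.2, -329.3, 7.4]
ee_rot: [0.052, 0.928, -0.147, 0.338]
force: [0.2, -0.0, 0.3]
grip_width: 0.996
grip_force: 0.0
t 18.75 p [ 463.2 -329.3    7.4] z [ 0.611 -0.196 -0.767] y [-0.307 -0.952 -0.002] q [-1.05  0.51  2.1   1.61  0.45 -0.65] F [ 0.2 -0.   0.3] w 85.1 g 0.0
3 x [0.01, 0.0, -0.79, 0.0, 0.0, 0.0]
3 x [0.0, 0.0, 0.8, 0.0, 0.0, 0.0]
```

```bash

python3 -m crank '[[[0,0,0.08,0,0,0,85],[0,0,0,0,0,0,55],[0,0,0,0,0,0,55],[0,0,0,0,0,0,55],[0,0,0,0,0,0,55],[0,0,0,0,0,0,55],[0,0,0,0,0,0,55],[0,0,0,0,0,0,55]]]' 70
python3 m3.py green,450,-325; python3 -c "from h import *;st()"
```

```text
time_s: 19.55
eef_pos: [464.5, -329.9, 6.6]
ee_rot: [0.053, 0.928, -0.146, 0.338]
force: [-6.4, 3.2, 10.5]
grip_width: 0.762
grip_force: 73.5
green {'side': 1353, 'top': 539} [ 4.51985e+02 -3.26194e+02 -2.91000e-01] 79.3
t 19.65 p [ 464.5 -329.9    6.6] z [ 0.612 -0.197 -0.766] y [-0.307 -0.952 -0.001] q [-1.05  0.51  2.09  1.62  0.45 -0.66] F [-6.3  3.4 12.3] w 64.9 g 73.5
```

```bash
cat >> h.py <<'E'
PX,PY,PYAW=659.4,46.7,0.02
TB=np.array([14.4,0,6.6])
def binpose(dx,dz,th,dy=0,Rtb=None):
    """tool pose for heel at (dx,dy,115+dz) in panel frame, front tipped up th deg"""
    Rp=R.from_euler("z",PYAW); Rb=Rp*R.from_euler("y",th,degrees=True)
    H=np.array([PX,PY,0])+Rp.apply([dx,dy,115+dz])
    return H+Rb.apply(TB-[45,0,45]), Rb*down(-90,40)
E
python3 - <<'E'
from h import *
s=sense();r0=q2R(s["ee_rot"])
a=binpose(-110,50,0); b=binpose(-60,0,40)
plan([((464.5,-330,140),r0),a,binpose(-110,30,40)])
E
```

```text
6 x [0.57, 0.0, -0.68, 0.0, 0.0, 0.0]
16 rows
[-0.14, -0.93, -0.08, 0.1, 0.0, -0.11]
[-0.13, -0.93, -0.06, 0.1, 0.0, -0.11]
[-0.11, -0.94, -0.05, 0.1, 0.0, -0.11]
[-0.1, -0.94, -0.04, 0.1, 0.0, -0.11]
[-0.08, -0.94, -0.03, 0.1, 0.0, -0.11]
[-0.07, -0.94, -0.01, 0.1, 0.0, -0.11]
[-0.05, -0.94, 0.0, 0.1, 0.0, -0.11]
[-0.04, -0.94, 0.01, 0.1, 0.0, -0.11]
[-0.02, -0.94, 0.02, 0.1, 0.0, -0.11]
[-0.01, -0.94, 0.04, 0.1, 0.0, -0.11]
[0.01, -0.94, 0.05, 0.1, 0.0, -0.11]
[0.02, -0.94, 0.06, 0.1, 0.0, -0.11]
[0.04, -0.94, 0.08, 0.1, 0.0, -0.11]
[0.05, -0.94, 0.09, 0.1, 0.0, -0.11]
[0.07, -0.94, 0.1, 0.1, 0.0, -0.11]
[0.08, -0.93, 0.11, 0.1, 0.0, -0.11]
6 rows
[-0.05, 0.0, -0.12, 0.0, -0.83, 0.0]
[-0.07, 0.0, -0.11, 0.0, -0.83, 0.0]
[-0.08, 0.0, -0.1, 0.0, -0.83, 0.0]
[-0.09, 0.0, -0.09, 0.0, -0.83, 0.0]
[-0.1, 0.0, -0.08, 0.0, -0.83, 0.0]
[-0.11, 0.0, -0.07, 0.0, -0.83, 0.0]
```

```bash

python3 -m crank '[[[0.2,0,-0.24,0,0,0,55],[0.4,0,-0.48,0,0,0,55],[0.57,0,-0.68,0,0,0,55],[0.57,0,-0.68,0,0,0,55],[0.57,0,-0.68,0,0,0,55],[0.57,0,-0.68,0,0,0,55],[0.57,0,-0.68,0,0,0,55],[0,0,0,0,0,0,55]]]' 70
python3 -m crank '[[[-0.14,-0.93,-0.08,0.1,0,-0.11,55],[-0.13,-0.93,-0.06,0.1,0,-0.11,55],[-0.11,-0.94,-0.05,0.1,0,-0.11,55],[-0.1,-0.94,-0.04,0.1,0,-0.11,55],[-0.08,-0.94,-0.03,0.1,0,-0.11,55],[-0.07,-0.94,-0.01,0.1,0,-0.11,55],[-0.05,-0.94,0,0.1,0,-0.11,55],[-0.04,-0.94,0.01,0.1,0,-0.11,55]]]'
python3 -m crank '[[[-0.02,-0.94,0.02,0.1,0,-0.11,55],[-0.01,-0.94,0.04,0.1,0,-0.11,55],[0.01,-0.94,0.05,0.1,0,-0.11,55],[0.02,-0.94,0.06,0.1,0,-0.11,55],[0.04,-0.94,0.08,0.1,0,-0.11,55],[0.05,-0.94,0.09,0.1,0,-0.11,55],[0.07,-0.94,0.1,0.1,0,-0.11,55],[0.08,-0.93,0.11,0.1,0,-0.11,55]]]'
python3 - <<'E'
from h import *
st()
plan([binpose(-110,50,0),binpose(-100,30,40)])
E
```

```text
time_s: 20.45
eef_pos: [464.8, -330.8, 142.7]
ee_rot: [0.054, 0.928, -0.146, 0.339]
force: [-0.1, 0.1, -1.9]
grip_width: 0.755
grip_force: 77.1
time_s: 21.25
eef_pos: [490.9, -142.0, 133.0]
ee_rot: [0.021, 0.937, -0.07, 0.34]
force: [-0.4, -0.4, -1.6]
grip_width: 0.752
grip_force: 77.1
time_s: 22.05
eef_pos: [518.0, 44.3, 128.4]
ee_rot: [-0.011, 0.94, 0.007, 0.342]
force: [0.4, 0.0, -0.5]
grip_width: 0.754
grip_force: 77.1
t 22.05 p [518.   44.3 128.4] z [ 0.642  0.025 -0.766] y [ 0.02  -1.    -0.015] q [-0.24  0.11  2.19  0.83  0.24  0.56] F [ 0.4  0.  -0.5] w 64.4 g 77.1
1 x [-0.02, 0.02, 0.08, -0.09, 0.0, -0.07]
6 rows
[0.0, 0.0, -0.08, 0.0, -0.83, 0.0]
[-0.01, 0.0, -0.08, 0.0, -0.83, 0.0]
[-0.02, 0.0, -0.07, 0.0, -0.83, 0.0]
[-0.03, 0.0, -0.07, 0.0, -0.83, 0.0]
[-0.04, 0.0, -0.07, 0.0, -0.83, 0.0]
[-0.04, 0.0, -0.06, 0.0, -0.83, 0.0]
```

```bash

python3 -m crank '[[[-0.02,0.02,0.08,-0.09,0,-0.07,55],[0,0,-0.08,0,-0.83,0,55],[-0.01,0,-0.08,0,-0.83,0,55],[-0.02,0,-0.07,0,-0.83,0,55],[-0.03,0,-0.07,0,-0.83,0,55],[-0.04,0,-0.07,0,-0.83,0,55],[-0.04,0,-0.06,0,-0.83,0,55],[0,0,0,0,0,0,55]]]' 70
cat > m5.py <<'E'
from h import *
# implied heel/tilt from tool, and measured bin fit
def heel():
    s=sense(); Rb=q2R(s["ee_rot"])*down(-90,40).inv(); H=s["eef_pos"]+Rb.apply(np.array([45,0,45])-TB)
    Rp=R.from_euler("z",PYAW); h=Rp.inv().apply(H-[PX,PY,115]); e=(Rp.inv()*Rb).as_euler("zyx",degrees=True)
    print("heel dx,dy,dz",h.round(1),"yaw,tilt,roll",e.round(1),"F",s["force"].round(1)); return H,Rb
if __name__=="__main__":
    H,Rb=heel(); st()
    I={n:capture(n) for n in("side","top")}
    cv2.imwrite('pics/d%d.png'%int(sense()["time_s"]*10),np.hstack([cv2.resize(I["side"][140:280,240:400],(400,350),interpolation=cv2.INTER_CUBIC),cv2.resize(I["top"][140:245,220:340],(400,350),interpolation=cv2.INTER_CUBIC)]))
    px={}
    for n in I:
        e=proj(n,H+Rb.apply([-45,0,-25]))[0]; b=[p for c,p in blobs(n,I[n],"green",15) if np.hypot(*(c-e))<40]
        if b: px[n]=np.vstack(b); print(n,len(px[n]))
    for n in px:
        m=proj(n,H+Rb.apply(BIN-[45,0,45])); print(n,"model bbox",m.min(0).round(1),m.max(0).round(1),"seen",px[n].min(0)-.5,px[n].max(0)+.5)
E
python3 m5.py; ls pics
```

```text
time_s: 22.85
eef_pos: [516.1, 48.9, 134.3]
ee_rot: [-0.01, 0.999, 0.018, 0.05]
force: [-0.2, -0.1, -1.0]
grip_width: 0.758
grip_force: 77.4
heel dx,dy,dz [-96.3   5.6  33.9] yaw,tilt,roll [ 1.2 34.3  0.3] F [-0.2 -0.1 -1. ]
t 22.85 p [516.1  48.9 134.3] z [ 0.1    0.021 -0.995] y [ 0.037 -0.999 -0.018] q [-0.15  0.31  1.7   0.04  1.03  1.36] F [-0.2 -0.1 -1. ] w 64.7 g 77.4
side 816
side model bbox [264.7 168.3] [313.4 202.2] seen [264.5 167.5] [313.5 202.5]
a.png
b.png
c1.png
c2.png
c3.png
d229.png
side0.png
top0.png
```

```bash
cat > clr.py <<'E'
import numpy as np, cv2
# bin side profile relative to heel; scaled x10 for cv2
prof=np.array([[-90,-45],[0,-45],[0,0],[6.5,0],[10.5,0],[10.5,29],[6.5,29],[6.5,5],[0,5],[-3,5],[-3,-13],[-80,-13],[-90,-21]],np.float32)
def dens(P,n=40): return np.vstack([np.linspace(P[i],P[(i+1)%len(P)],n) for i in range(len(P))])
slats=[np.array(r,np.float32) for r in ([[0,-115],[5,-115],[5,0],[0,0]],[[0,22],[5,22],[5,56],[0,56]],[[36,-30],[40,-30],[40,50],[36,50]],[[5,-60],[36,-60],[36,-30],[5,-30]])]
dp=dens(prof); ds=[dens(s,30) for s in slats]
def clear(dx,dz,th):
    a=np.radians(th);c,s=np.cos(a),np.sin(a); M=np.array([[c,s],[-s,c]])
    P=(dp@M.T+[dx,dz]).astype(np.float32)
    d=1e9
    for S,sd in zip(slats,ds):
        d=min(d,min(-cv2.pointPolygonTest(S,(float(p[0]),float(p[1])),True) for p in P if abs(p[0])<60))
        Q=(sd-[dx,dz])@M
        d=min(d,min(-cv2.pointPolygonTest(prof,(float(p[0]),float(p[1])),True) for p in Q))
    return d
if __name__=="__main__":
    for th in (36,40,44):
        print(th,[(dx,)+max((round(clear(dx,dz,th),1),dz) for dz in np.arange(-8,16,1.)) for dx in (-30,-25,-20,-15,-10,-6,-3,0,2)])
    for th in (32,24,16,8,4,1):
        print(th,max((round(clear(dx,dz,th),1),dx,dz) for dz in np.arange(0,10,1.) for dx in np.arange(-4,4,.5)))
E
python3 clr.py
```

```text
36 [(-30, 10.5, np.float64(-5.0)), (-25, 6.9, np.float64(-4.0)), (-20, 4.4, np.float64(-2.0)), (-15, 2.2, np.float64(1.0)), (-10, 2.4, np.float64(8.0)), (-6, 4.1, np.float64(11.0)), (-3, 4.9, np.float64(12.0)), (0, 5.2, np.float64(11.0)), (2, 4.8, np.float64(11.0))]
40 [(-30, 9.9, np.float64(-4.0)), (-25, 6.7, np.float64(-3.0)), (-20, 4.2, np.float64(-1.0)), (-15, 2.9, np.float64(3.0)), (-10, 3.0, np.float64(9.0)), (-6, 4.5, np.float64(12.0)), (-3, 4.7, np.float64(12.0)), (0, 5.2, np.float64(11.0)), (2, 5.2, np.float64(11.0))]
44 [(-30, 9.2, np.float64(-2.0)), (-25, 6.7, np.float64(-1.0)), (-20, 4.6, np.float64(1.0)), (-15, 3.8, np.float64(5.0)), (-10, 3.6, np.float64(10.0)), (-6, 4.8, np.float64(13.0)), (-3, 4.6, np.float64(12.0)), (0, 4.5, np.float64(11.0)), (2, 5.3, np.float64(11.0))]
32 (4.8, np.float64(0.0), np.float64(9.0))
24 (5.4, np.float64(-2.0), np.float64(9.0))
16 (3.9, np.float64(-2.0), np.float64(7.0))
8 (2.3, np.float64(-1.5), np.float64(6.0))
4 (1.5, np.float64(-1.0), np.float64(8.0))
1 (0.9, np.float64(-1.0), np.float64(1.0))
```

```bash
python3 - <<'E'
from h import *
plan([binpose(-60,0,40)])
E
```

```text
2 rows
[0.67, 0.13, 0.64, -0.07, -0.36, 0.06]
[0.71, 0.12, 0.6, -0.07, -0.36, 0.06]
```

```bash

python3 -m crank '[[[0.4,0.13,0.32,-0.07,-0.5,0.06,55],[0.4,0.12,0.32,-0.07,-0.4,0.06,55],[0.3,0,0.32,0,-0.32,0,55],[0.3,0,0.3,0,0,0,55],[0,0,0,0,0,0,55],[0,0,0,0,0,0,55],[0,0,0,0,0,0,55],[0,0,0,0,0,0,55]]]' 70
python3 m5.py; python3 - <<'E'
from h import *
plan([binpose(-60,-2,43)])
E
ls pics|grep d2
```

```text
time_s: 23.75
eef_pos: [550.0, 44.2, 104.8]
ee_rot: [0.001, 0.999, 0.01, -0.034]
force: [0.3, -0.6, 0.3]
grip_width: 0.756
grip_force: 77.4
heel dx,dy,dz [-60.7  -0.3  -3.8] yaw,tilt,roll [-0.  43.9 -0.1] F [ 0.3 -0.6  0.3]
t 23.75 p [550.   44.2 104.8] z [-0.067 -0.003 -0.998] y [ 0.02  -1.     0.002] q [-0.13  0.51  1.49 -0.01  1.21  1.43] F [ 0.3 -0.6  0.3] w 64.5 g 77.4
side 808
side model bbox [279.2 175.6] [326.6 211.5] seen [278.5 174.5] [325.5 212.5]
1 x [0.03, -0.01, -0.05, 0.01, 0.11, 0.0]
d229.png
d238.png
```

```bash
python3 - <<'E'
from h import *
plan([binpose(-30,-2,44),binpose(-20,1,44),binpose(-15,5,44),binpose(-10,10,44),binpose(-5,12,44),binpose(0,11,44)])
E
```

```text
2 x [0.61, -0.01, -0.08, 0.01, -0.01, 0.0]
1 x [0.39, 0.0, -0.15, 0.0, 0.0, 0.0]
1 x [0.19, 0.0, -0.17, 0.0, 0.0, 0.0]
1 x [0.19, 0.0, -0.21, 0.0, 0.0, 0.0]
1 x [0.19, 0.0, -0.09, 0.0, 0.0, 0.0]
1 x [0.2, 0.0, 0.03, 0.0, 0.0, 0.0]
```

```bash

python3 -m crank '[[[0.4,-0.01,-0.05,0,0,0,55],[0.4,0,-0.05,0,0,0,55],[0.42,0,-0.05,0,0,0,55],[0,0,0,0,0,0,55],[0.2,0,-0.08,0,0,0,55],[0.19,0,-0.07,0,0,0,55],[0,0,0,0,0,0,55],[0,0,0,0,0,0,55]]]' 70
python3 m5.py
```

```text
time_s: 24.65
eef_pos: [590.8, 45.2, 108.9]
ee_rot: [0.001, 0.999, 0.01, -0.034]
force: [-0.5, -0.1, -0.8]
grip_width: 0.755
grip_force: 77.4
heel dx,dy,dz [-20.   -0.1   0.3] yaw,tilt,roll [-0.  43.9 -0.1] F [-0.5 -0.1 -0.8]
t 24.65 p [590.8  45.2 108.9] z [-0.069 -0.003 -0.998] y [ 0.019 -1.     0.002] q [-0.12  0.59  1.35 -0.01  1.28  1.44] F [-0.5 -0.1 -0.8] w 64.5 g 77.4
side 737
side model bbox [293.6 173.1] [341.1 209. ] seen [292.5 172.5] [338.5 209.5]
```

```bash
cp $(ls -t pics/d*.png|head -1) pics/e1.png
```

```text
(no output)
```

View pics/e1.png

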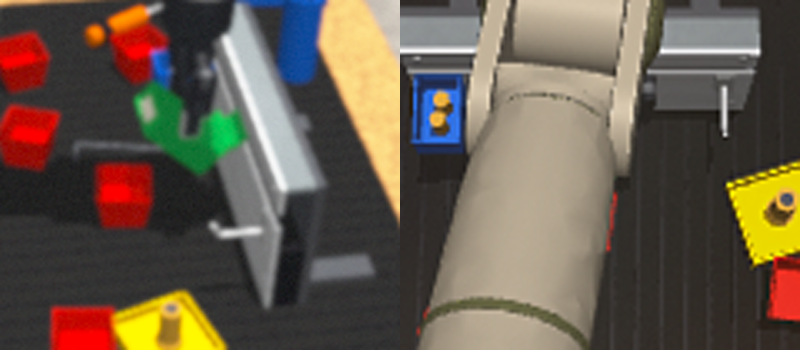

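```bash

python3 -m crank '[[[0.1,0,-0.08,0,0,0,55],[0.1,0,-0.09,0,0,0,55],[0,0,0,0,0,0,55],[0.1,0,-0.1,0,0,0,55],[0.1,0,-0.11,0,0,0,55],[0,0,0,0,0,0,55],[0,0,0,0,0,0,55],[0,0,0,0,0,0,55]]]' 70
python3 -c "
from m5 import *
heel(); plan([binpose(-5,12,44),binpose(0,11,44)])"
```

```text
time_s: 25.55
eef_pos: [599.7, 45.4, 117.7]
ee_rot: [0.001, 0.999, 0.01, -0.037]
force: [-9.8, -0.6, 3.6]
grip_width: 0.752
grip_force: 77.0
heel dx,dy,dz [-11.   -0.1   8.8] yaw,tilt,roll [-0.  44.3 -0.1] F [-9.8 -0.6  3.6]
1 x [0.23, 0.0, -0.14, 0.01, 0.03, 0.0]
1 x [0.2, 0.0, 0.03, 0.0, 0.0, 0.0]
```

```bash

python3 -m crank '[[[-0.02,0,-0.08,0,0,0,55],[0,0,0,0,0,0,55],[0.06,0,-0.06,0,0,0,55],[0.06,0,-0.05,0,0,0,55],[0,0,0,0,0,0,55],[0,0,0,0,0,0,55],[0,0,0,0,0,0,55],[0,0,0,0,0,0,55]]]' 70
python3 -c "
from m5 import *
heel(); plan([binpose(-5,12,44),binpose(0,11,44)])"
```

```text
time_s: 26.35
eef_pos: [604.3, 45.5, 122.2]
ee_rot: [0.001, 0.999, 0.01, -0.034]
force: [-0.5, 0.6, -1.6]
grip_width: 0.756
grip_force: 77.7
heel dx,dy,dz [-6.5 -0.1 13.6] yaw,tilt,roll [-0.  43.9 -0.1] F [-0.5  0.6 -1.6]
1 x [0.06, 0.0, 0.06, 0.01, -0.01, 0.0]
1 x [0.2, 0.0, 0.03, 0.0, 0.0, 0.0]
```

```bash

python3 -m crank '[[[0.09,0,0.01,0,0,0,55],[0.09,0,0.01,0,0,0,55],[0,0,0,0,0,0,55],[0,0,0,0,0,0,55],[0,0,0,0,0,0,55],[0,0,0,0,0,0,55],[0,0,0,0,0,0,55],[0,0,0,0,0,0,55]]]' 70
python3 -c "
from m5 import *
heel(); plan([binpose(-2,11,32),binpose(-2.5,10,24),binpose(-2.5,8,16)],dg=5)"
```

```text
time_s: 27.15
eef_pos: [608.7, 45.6, 121.5]
ee_rot: [0.001, 0.999, 0.01, -0.034]
force: [0.2, 0.6, -1.9]
grip_width: 0.754
grip_force: 77.7
heel dx,dy,dz [-2.  -0.1 12.9] yaw,tilt,roll [-0.  43.9 -0.1] F [ 0.2  0.6 -1.9]
3 rows
[0.04, 0.0, 0.15, 0.0, 0.5, 0.0]
[0.03, 0.0, 0.16, 0.0, 0.5, 0.0]
[0.02, 0.0, 0.16, 0.0, 0.5, 0.0]
2 x [0.02, 0.0, 0.15, 0.0, 0.5, 0.0]
2 rows
[0.03, 0.0, 0.17, 0.0, 0.5, 0.0]
[0.01, 0.0, 0.17, 0.0, 0.5, 0.0]
```

```bash

python3 -m crank '[[[0.04,0,0.15,0,0.5,0,55],[0.03,0,0.16,0,0.5,0,55],[0.02,0,0.16,0,0.5,0,55],[0,0,0,0,0,0,55],[0.02,0,0.15,0,0.5,0,55],[0.02,0,0.15,0,0.5,0,55],[0,0,0,0,0,0,55],[0,0,0,0,0,0,55]]]' 70
python3 -c "
from m5 import *
heel(); plan([binpose(-2.5,8,16),binpose(-2,8,8),binpose(-1,6,3)],dg=5)"
```

```text
time_s: 27.95
eef_pos: [613.7, 45.5, 103.0]
ee_rot: [-0.0, 0.99, 0.01, 0.139]
force: [0.6, -0.6, -1.3]
grip_width: 0.751
grip_force: 77.7
heel dx,dy,dz [-2.1 -0.2 10.6] yaw,tilt,roll [-0.  24.  -0.1] F [ 0.6 -0.6 -1.3]
2 rows
[0.02, -0.01, 0.18, 0.01, 0.5, 0.0]
[0.0, -0.01, 0.18, 0.01, 0.5, 0.0]
2 x [0.05, 0.0, 0.14, 0.0, 0.5, 0.0]
2 x [0.02, 0.0, 0.13, 0.0, 0.31, 0.0]
```

```bash

python3 -m crank '[[[0.01,0,0.18,0,0.5,0,55],[0,0,0.18,0,0.5,0,55],[0,0,0,0,0,0,55],[0,0,0,0,0,0,55],[0.02,0,0.08,0,0.25,0,55],[0.02,0,0.08,0,0.25,0,55],[0,0,0,0,0,0,55],[0,0,0,0,0,0,55]]]' 70
python3 -c "
from m5 import *
heel(); plan([binpose(-2,7,8),binpose(-1,6,3)],dg=5)"
```

```text
time_s: 28.75
eef_pos: [619.7, 45.7, 91.4]
ee_rot: [-0.002, 0.97, 0.01, 0.242]
force: [0.1, 0.8, -1.7]
grip_width: 0.755
grip_force: 77.7
heel dx,dy,dz [-1.8 -0.2  7.6] yaw,tilt,roll [-0.  12.  -0.1] F [ 0.1  0.8 -1.7]
1 x [0.02, -0.01, 0.15, 0.01, 0.5, 0.0]
2 x [0.03, 0.0, 0.11, 0.0, 0.31, 0.0]
```

```bash

python3 -m crank '[[[0.01,0,0.08,0,0.25,0,55],[0.01,0,0.07,0,0.25,0,55],[0,0,0,0,0,0,55],[0.01,0,0.09,0,0.25,0,55],[0.01,0,0.09,0,0.25,0,55],[0,0,0,0,0,0,55],[0,0,0,0,0,0,55],[0,0,0,0,0,0,55]]]' 70
python3 m5.py
```

```text
time_s: 29.55
eef_pos: [623.4, 46.2, 83.6]
ee_rot: [-0.003, 0.952, 0.01, 0.307]
force: [-7.0, -2.8, -1.7]
grip_width: 0.751
grip_force: 77.8
heel dx,dy,dz [-2.7  0.2  4.7] yaw,tilt,roll [ 0.   4.2 -0. ] F [-7.  -2.8 -1.7]
t 29.55 p [623.4  46.2  83.6] z [ 0.585  0.012 -0.811] y [ 0.021 -1.     0.001] q [-0.16  0.41  1.89  0.44  0.25  1.  ] F [-7.  -2.8 -1.7] w 64.1 g 77.8
side 620
top 410
side model bbox [300.  175.8] [342.5 210.8] seen [302.5 183.5] [338.5 211.5]
top model bbox [263.8 155. ] [284.8 192.3] seen [263.5 159.5] [284.5 180.5]
```

```bash
python3 -c "
from m5 import *
plan([binpose(-4,4.7,4),binpose(-4,2.5,1.5),binpose(-4,0.5,0)],dg=5)"
```

```text
1 x [-0.04, 0.01, -0.02, 0.0, 0.02, 0.01]
1 x [-0.03, 0.0, 0.15, 0.0, 0.31, 0.0]
1 x [-0.04, 0.0, 0.11, 0.0, 0.19, 0.0]
```

```bash

python3 -m crank '[[[-0.04,0.01,-0.02,0,0.02,0.01,55],[0,0,0,0,0,0,55],[-0.015,0,0.075,0,0.15,0,55],[-0.015,0,0.075,0,0.15,0,55],[0,0,0,0,0,0,55],[0,0,0,0,0,0,55],[0,0,0,0,0,0,55],[0,0,0,0,0,0,55]]]' 70
python3 -c "
from m5 import *
heel(); plan([binpose(-4,0.5,0)],dg=5)"
```

```text
time_s: 30.45
eef_pos: [624.8, 45.7, 80.8]
ee_rot: [-0.003, 0.944, 0.009, 0.331]
force: [-2.4, 0.3, -1.9]
grip_width: 0.757
grip_force: 77.7
heel dx,dy,dz [-3.1 -0.4  3.4] yaw,tilt,roll [-0.1  1.4 -0. ] F [-2.4  0.3 -1.9]
1 x [-0.09, -0.01, 0.12, 0.01, 0.17, 0.0]
```

```bash

python3 -m crank '[[[-0.03,0,0.03,0,0.04,0,55],[-0.02,0,0.03,0,0.04,0,55],[-0.02,0,0.03,0,0.04,0,55],[-0.02,0,0.03,0,0.04,0,55],[0,0,0,0,0,0,55],[0,0,0,0,0,0,55],[0,0,0,0,0,0,55],[0,0,0,0,0,0,55]]]' 70
python3 -c "
from m5 import *
heel(); plan([binpose(-4,-1,0)],dg=5)"
```

```text
time_s: 31.25
eef_pos: [625.0, 45.5, 77.2]
ee_rot: [-0.003, 0.94, 0.009, 0.341]
force: [1.2, -0.3, -1.1]
grip_width: 0.755
grip_force: 77.7
heel dx,dy,dz [-3.8 -0.5  0.5] yaw,tilt,roll [-0.1  0.1 -0.1] F [ 1.2 -0.3 -1.1]
1 x [-0.05, -0.02, 0.04, 0.01, 0.01, 0.0]
```

```bash

python3 -m crank '[[[-0.02,0,0.03,0,0,0,55],[-0.02,0,0.03,0,0,0,55],[0,0,0,0,0,0,55],[0,0,0,0,0,0,55],[0,0,0,0,0,0,55],[0,0,0,0,0,0,55],[0,0,0,0,0,0,55],[0,0,0,0,0,0,55]]]' 70
python3 -c "
from m5 import *
heel()"
python3 -m crank '[[[-0.02,0,0.03,0,0,0,55],[-0.02,0,0.03,0,0,0,55],[0,0,0,0,0,0,55],[0,0,0,0,0,0,55],[0,0,0,0,0,0,55],[0,0,0,0,0,0,55],[0,0,0,0,0,0,55],[0,0,0,0,0,0,55]]]' 70
python3 m5.py
```

```text
time_s: 32.05
eef_pos: [625.3, 45.4, 75.5]
ee_rot: [-0.002, 0.94, 0.009, 0.342]
force: [-2.0, -0.3, 4.7]
grip_width: 0.752
grip_force: 78.7
heel dx,dy,dz [-3.5 -0.6 -1.1] yaw,tilt,roll [-0.1  0.1 -0.1] F [-2.  -0.3  4.7]
time_s: 32.85
eef_pos: [625.5, 45.3, 75.2]
ee_rot: [-0.002, 0.939, 0.009, 0.343]
force: [-17.9, -3.9, 23.1]
grip_width: 0.75
grip_force: 81.7
heel dx,dy,dz [-3.3 -0.7 -1.4] yaw,tilt,roll [-0.1 -0.1 -0.1] F [-17.9  -3.9  23.1]
t 32.85 p [625.5  45.3  75.2] z [ 0.644  0.01  -0.765] y [ 0.018 -1.     0.002] q [-0.17  0.43  1.94  0.95  0.14  0.48] F [-17.9  -3.9  23.1] w 64.0 g 81.7
side 650
top 465
side model bbox [300.8 177.6] [341.4 214.4] seen [303.5 184.5] [338.5 215.5]
top model bbox [264.2 156.4] [285.  192.6] seen [263.5 159.5] [285.5 184.5]
```

```bash

python3 -m crank '[[[0.02,0,-0.03,0,0,0,55],[0.01,0,-0.02,0,0,0,55],[0,0,0,0,0,0,85],[0,0,0,0,0,0,85],[0,0,0,0,0,0,85],[0,0,0,0,0,0,85],[0,0,0,0,0,0,85],[0,0,-0.2,0,0,0,85]]]' 70
python3 -m crank '[[[0,0,-0.5,0,0,0,85],[0,0,-0.8,0,0,0,85],[0,0,-1,0,0,0,85],[0,0,-1,0,0,0,85],[0,0,-1,0,0,0,85],[0,0,-1,0,0,0,85],[0,0,-1,0,0,0,85],[0,0,0,0,0,0,85]]]' 
cat > m6.py <<'E'
from h import *
st()
I={n:capture(n) for n in("side","top")}
cv2.imwrite('pics/f1.png',np.hstack([cv2.resize(I["side"][140:280,240:400],(400,350),interpolation=cv2.INTER_CUBIC),cv2.resize(I["top"][140:245,220:340],(400,350),interpolation=cv2.INTER_CUBIC)]))
Rp=R.from_euler("z",PYAW)
for n in I:
    b=[p for c,p in blobs(n,I[n],"green",15) if np.hypot(*(c-proj(n,[612,46,90])[0]))<40]
    if b:
        p=np.vstack(b);print(n,len(p),p.min(0)-.5,p.max(0)+.5)
        for th in (0,5): 
            m=proj(n,[PX,PY,0]+Rp.apply(R.from_euler("y",th,degrees=True).apply(BIN[[i for i in range(len(BIN)) if BIN[i,0]<50]]-[45,0,45])+[-2.5,-.7,115])); print(th,m.min(0).round(1),m.max(0).round(1))
E
python3 m6.py
```

```text
time_s: 33.75
eef_pos: [621.5, 45.6, 78.2]
ee_rot: [-0.003, 0.94, 0.009, 0.341]
force: [0.2, -0.3, -0.1]
grip_width: 0.994
grip_force: 0.0
time_s: 34.55
eef_pos: [520.3, 43.7, 202.0]
ee_rot: [-0.002, 0.939, 0.009, 0.343]
force: [0.4, -0.2, -0.6]
grip_width: 0.996
grip_force: 0.0
t 34.55 p [520.3  43.7 202. ] z [ 0.645  0.01  -0.764] y [ 0.018 -1.     0.002] q [-0.23 -0.02  2.09  0.39  0.42  1.02] F [ 0.4 -0.2 -0.6] w 85.1 g 0.0
side 888 [299.5 184.5] [338.5 215.5]
0 [301.1 182.6] [338. 214.]
5 [299.9 182.5] [338.1 212. ]
top 639 [263.5 159.5] [285.5 191.5]
0 [264.2 161.6] [285.1 192.3]
5 [264.1 161.5] [285.1 192.7]
```

View pics/f1.png

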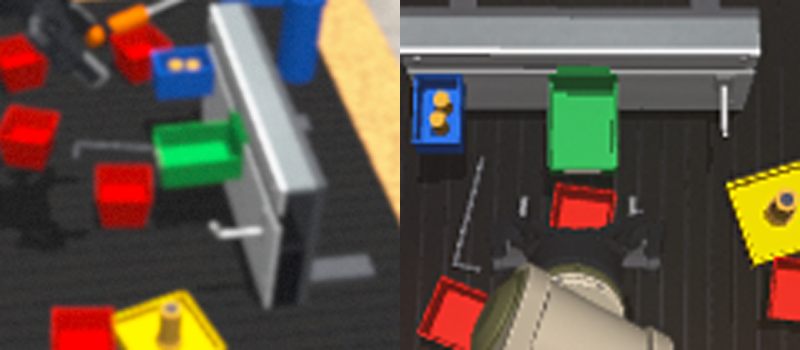

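```bash
cat > m7.py <<'E'
from h import *
import sys
# args: x y approxyawdeg n : fit cup near, plan approach
x,y=map(float,sys.argv[1:3])
st()
I={n:capture(n) for n in("side","top")}
px={}
for n in I:
    e=proj(n,[x,y,25])[0]; b=[b for b in blobs(n,I[n],"red",100) if np.hypot(*(b[0]-e))<22]
    if b: px[n]=min(b,key=lambda b:np.hypot(*(b[0]-e)))[1]
use=sys.argv[3:] or list(px)
q,c=fit(CUP,{n:px[n] for n in use},[x,y,0,(-.6,0,.6)],False)
yaw=(np.degrees(q[2])+45)%90-45
print({n:len(px[n]) for n in px},q.round(2),"yaw",round(yaw,1),"cost",round(c,1))
T=down(-90+yaw)
plan([((q[0],q[1],120),T),((q[0],q[1],34),T)])
E
python3 m7.py 485 24.5
```

```text
t 34.65 p [520.8  43.7 199.5] z [ 0.642  0.01  -0.767] y [ 0.018 -1.     0.001] q [-0.23 -0.02  2.09  0.39  0.41  1.02] F [ 0.1 -0.7 -0.5] w 84.6 g 0.0
{'side': 622, 'top': 249} [ 5.3141e+02  4.6350e+01 -9.0000e-02] yaw -5.3 cost 61.9
6 rows
[-0.28, -0.02, 0.45, -0.05, -0.83, 0.13]
[-0.23, -0.01, 0.48, -0.05, -0.83, 0.13]
[-0.17, -0.01, 0.5, -0.05, -0.83, 0.13]
[-0.11, -0.01, 0.52, -0.05, -0.83, 0.13]
[-0.05, -0.02, 0.53, -0.05, -0.83, 0.13]
[0.01, -0.02, 0.53, -0.05, -0.83, 0.13]
4 x [0.0, 0.0, 0.86, 0.0, 0.0, 0.0]
```

```bash
python3 m7.py 485 24.5 side|head -2|tail -1; python3 -c "
from h import *
T=down(-94.9)
plan([((484.8,24.4,130),T),((484.8,24.4,34),T)],mm=17)"
```

```text
{'side': 619, 'top': 250} [ 5.2637e+02  4.4550e+01 -1.0000e-02] yaw -0.6 cost 15.2
6 rows
[-0.48, 0.12, 0.2, -0.04, -0.83, 0.12]
[-0.45, 0.13, 0.25, -0.04, -0.83, 0.12]
[-0.42, 0.14, 0.3, -0.04, -0.83, 0.12]
[-0.38, 0.14, 0.35, -0.04, -0.83, 0.12]
[-0.33, 0.15, 0.39, -0.04, -0.83, 0.12]
[-0.28, 0.15, 0.43, -0.04, -0.83, 0.12]
6 x [0.0, 0.0, 0.64, 0.0, 0.0, 0.0]
```

```bash
python3 m7.py 425 166|sed 's/^/ /'; python3 - <<'E'
from h import *
T=down(-90-21.8)
plan([((424.8,166,130),T),((424.8,166,34),T)],mm=24)
E
```

```text
t 34.85 p [520.8  43.8 198.3] z [ 0.64   0.011 -0.768] y [ 0.018 -1.     0.001] q [-0.23 -0.01  2.09  0.39  0.42  1.02] F [ 0.3  0.5 -0.4] w 85.0 g 0.0
 {'side': 569, 'top': 320} [ 4.2527e+02  1.6946e+02 -3.6000e-01] yaw -20.8 cost 28.6
 8 rows
 [-0.61, -0.64, 0.0, -0.12, -0.61, 0.33]
 [-0.64, -0.61, 0.05, -0.12, -0.61, 0.33]
 [-0.66, -0.58, 0.09, -0.12, -0.61, 0.33]
 [-0.67, -0.55, 0.14, -0.12, -0.61, 0.33]
 [-0.68, -0.52, 0.19, -0.12, -0.61, 0.33]
 [-0.69, -0.5, 0.24, -0.12, -0.61, 0.33]
 [-0.69, -0.47, 0.29, -0.12, -0.61, 0.33]
 [-0.68, -0.44, 0.34, -0.12, -0.61, 0.33]
 4 x [0.0, 0.0, 0.86, 0.0, 0.0, 0.0]
8 rows
[-0.58, -0.62, -0.04, -0.12, -0.61, 0.34]
[-0.61, -0.59, 0.0, -0.12, -0.61, 0.34]
[-0.64, -0.56, 0.05, -0.12, -0.61, 0.34]
[-0.66, -0.53, 0.09, -0.12, -0.61, 0.34]
[-0.67, -0.5, 0.14, -0.12, -0.61, 0.34]
[-0.68, -0.47, 0.19, -0.12, -0.61, 0.34]
[-0.68, -0.44, 0.24, -0.12, -0.61, 0.34]
[-0.68, -0.42, 0.29, -0.12, -0.61, 0.34]
4 x [0.0, 0.0, 0.96, 0.0, 0.0, 0.0]
```

```bash

python3 -m crank '[[[-0.58,-0.62,-0.04,-0.12,-0.61,0.34,85],[-0.61,-0.59,0,-0.12,-0.61,0.34,85],[-0.64,-0.56,0.05,-0.12,-0.61,0.34,85],[-0.66,-0.53,0.09,-0.12,-0.61,0.34,85],[-0.67,-0.5,0.14,-0.12,-0.61,0.34,85],[-0.68,-0.47,0.19,-0.12,-0.61,0.34,85],[-0.68,-0.44,0.24,-0.12,-0.61,0.34,85],[-0.68,-0.42,0.29,-0.12,-0.61,0.34,85]]]' 40
python3 m7.py 526 45;python3 m7.py 425 166|head -2|tail -1; python3 - <<'E'
from h import *
T=down(-90-21.8)
plan([((424.8,166,70),T),((424.8,166,34),T)],mm=24)
E
```

```text
time_s: 35.75
eef_pos: [426.5, 162.7, 130.1]
ee_rot: [-0.002, 0.983, -0.181, 0.01]
force: [-0.6, -0.7, -0.4]
grip_width: 0.989
grip_force: 0.0
t 35.75 p [426.5 162.7 130.1] z [ 0.021  0.001 -1.   ] y [-0.357 -0.934 -0.009] q [ 0.11  0.23  1.82 -0.    1.07  2.04] F [-0.6 -0.7 -0.4] w 84.5 g 0.0
{'side': 620, 'top': 374} [ 5.2841e+02  4.5600e+01 -7.0000e-02] yaw -4.2 cost 23.0
7 rows
[0.78, 0.42, 0.06, -0.01, -0.02, -0.3]
[0.76, 0.45, 0.06, -0.01, -0.02, -0.3]
[0.74, 0.48, 0.06, -0.01, -0.02, -0.3]
[0.72, 0.51, 0.06, -0.01, -0.02, -0.3]
[0.7, 0.54, 0.06, -0.01, -0.02, -0.3]
[0.68, 0.57, 0.06, -0.01, -0.02, -0.3]
[0.65, 0.6, 0.05, -0.01, -0.02, -0.3]
4 x [0.0, 0.0, 0.86, 0.0, 0.0, 0.0]
{'side': 566} [422.66 163.93  -0.48] yaw -27.4 cost 16.6
3 x [-0.07, -0.04, 0.8, -0.02, -0.06, 0.04]
2 x [0.0, 0.0, 0.72, 0.0, 0.0, 0.0]
```

Knocked cup now at (528, 45.6). Grasp this one first.

```bash

python3 -m crank '[[[-0.07,-0.04,0.8,-0.02,-0.06,0.04,85],[-0.07,-0.04,0.8,-0.02,-0.06,0.04,85],[-0.07,-0.04,0.8,-0.02,-0.06,0.04,85],[0,0,0.5,0,0,0,85],[0,0,0.5,0,0,0,85],[0,0,0.4,0,0,0,85],[0,0,0,0,0,0,85],[0,0,0,0,0,0,85]]]' 40
python3 -m crank '[[[0,0,0,0,0,0,45],[0,0,0,0,0,0,45],[0,0,0,0,0,0,45],[0,0,0,0,0,0,45],[0,0,0,0,0,0,45],[0,0,0,0,0,0,45],[0,0,0,0,0,0,45],[0,0,0,0,0,0,45]]]' 40
python3 - <<'E'
from h import *
st()
s=sense()
T=down(-88.9)
plan([(s["eef_pos"]+[0,0,130],q2R(s["ee_rot"])),((611.9,45,165),T),((611.9,45,110),T)],mm=24)
E
```

```text
time_s: 36.75
eef_pos: [424.3, 166.5, 36.0]
ee_rot: [-0.001, 0.982, -0.189, -0.001]
force: [-0.3, 0.5, 1.0]
grip_width: 0.998
grip_force: 0.0
time_s: 37.55
eef_pos: [424.0, 166.7, 35.6]
ee_rot: [-0.001, 0.982, -0.189, -0.001]
force: [0.5, 0.0, -0.0]
grip_width: 0.532
grip_force: 0.0
t 37.55 p [424.  166.7  35.6] z [-0.002  0.002 -1.   ] y [-0.371 -0.929 -0.001] q [0.12 0.39 1.9  0.   0.85 2.06] F [ 0.5  0.  -0. ] w 45.4 g 0.0
6 x [0.0, 0.0, -0.87, 0.0, 0.0, 0.0]
10 rows
[0.88, 0.17, 0.0, 0.0, 0.0, -0.29]
[0.87, 0.21, 0.0, 0.0, 0.0, -0.29]
[0.86, 0.24, 0.0, 0.0, 0.0, -0.29]
[0.85, 0.28, 0.0, 0.0, 0.0, -0.29]
[0.84, 0.31, 0.0, 0.0, 0.0, -0.29]
[0.83, 0.34, 0.0, 0.0, 0.0, -0.29]
[0.81, 0.38, 0.0, 0.0, 0.0, -0.29]
[0.8, 0.41, 0.0, 0.0, 0.0, -0.29]
[0.78, 0.44, 0.0, 0.0, 0.0, -0.29]
[0.76, 0.47, 0.0, 0.0, 0.0, -0.29]
3 x [0.0, 0.0, 0.73, 0.0, 0.0, 0.0]
```

```bash

python3 -m crank '[[[0,0,0,0,0,0,85],[0,0,0,0,0,0,85],[0,0,0,0,0,0,85],[0,0,0,0,0,0,85],[0,0,0,0,0,0,85],[0,0,0.16,0,0,0,85],[0,0,0.16,0,0,0,85],[0,0,0.16,0,0,0,85]]]' 40
python3 -m crank '[[[0,0,0,0,0,0,45],[0,0,0,0,0,0,45],[0,0,0,0,0,0,45],[0,0,0,0,0,0,45],[0,0,0,0,0,0,45],[0,0,0,0,0,0,45],[0,0,0,0,0,0,45],[0,0,0,0,0,0,45]]]' 40
python3 - <<'E'
from h import *
st()
I={n:capture(n) for n in("side","top")}
cv2.imwrite('pics/g1.png',np.hstack([cv2.resize(I["side"][140:260,200:320],(400,400),interpolation=cv2.INTER_CUBIC),cv2.resize(I["top"][160:260,190:290],(400,400),interpolation=cv2.INTER_CUBIC)]))
E
```

```text
time_s: 38.35
eef_pos: [423.8, 166.7, 23.1]
ee_rot: [-0.001, 0.982, -0.189, -0.001]
force: [-0.0, -0.0, 0.7]
grip_width: 0.997
grip_force: 0.0
time_s: 39.15
eef_pos: [424.0, 166.8, 23.6]
ee_rot: [-0.001, 0.982, -0.189, -0.001]
force: [-0.1, 0.2, 0.1]
grip_width: 0.526
grip_force: 0.0
t 39.15 p [424.  166.8  23.6] z [-0.002  0.002 -1.   ] y [-0.371 -0.929 -0.001] q [0.12 0.41 1.91 0.   0.82 2.06] F [-0.1  0.2  0.1] w 45.0 g 0.0
```

View pics/g1.png

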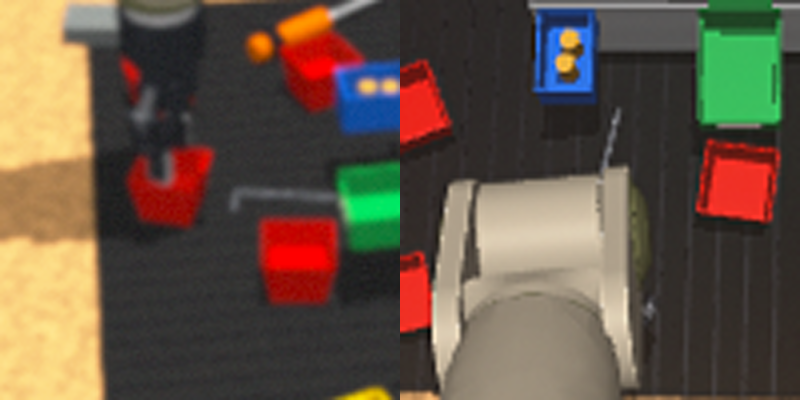

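```bash
python3 - <<'E'
from h import *
s=sense(); Rt=q2R(s["ee_rot"]); p=s["eef_pos"]
f=lambda n,P:((proj(n,P)[0]-[200,140])/120*400).round().tolist()
print("tcp",f("side",p))
for sy in(-1,1):
    for dz in (0,10,20,30): print(sy,dz,f("side",p+Rt.apply([0,sy*24,-dz])))
for q in ([424.8,166,-.38],):
    print("cup rim",[f("side",R.from_euler("z",q[2]).apply(v)+[q[0],q[1],0]) for v in CUP[4:]])
E
```

```text
tcp [171.0, 186.0]
-1 0 [178.0, 170.0]
-1 10 [178.0, 162.0]
-1 20 [178.0, 154.0]
-1 30 [177.0, 145.0]
1 0 [163.0, 202.0]
1 10 [162.0, 193.0]
1 20 [162.0, 185.0]
1 30 [161.0, 176.0]
cup rim [[127.0, 179.0], [149.0, 139.0], [192.0, 190.0], [212.0, 150.0]]
```

```bash
python3 - <<'E'
from h import *
p=np.array([429.3,-315.7,60.9]); z=np.array([.606,-.198,-.771]); y=np.array([-.312,-.95,0])
for sy in(-1,1):
    for dz in (0,10,20,30): print(sy,dz,((proj("side",p+y*sy*42.5-z*dz)[0]-[200,240])*4).round())
E
python3 -c "
from h import *
I=capture('side'); cv2.imwrite('pics/g2.png',cv2.resize(I[150:215,215:290],None,fx=9,fy=9,interpolation=cv2.INTER_CUBIC))"
```

```text
-1 0 [285. 247.]
-1 10 [274. 237.]
-1 20 [263. 227.]
-1 30 [252. 217.]
1 0 [252. 370.]
1 10 [240. 360.]
1 20 [228. 350.]
1 30 [216. 339.]
```

View pics/g2.png

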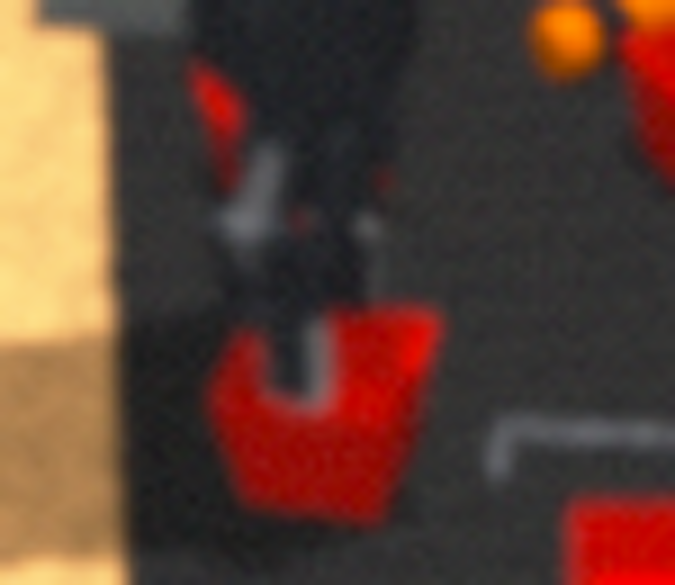

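```bash

python3 -m crank '[[[0,0,-0.7,0,0,0,45],[0,0,-0.7,0,0,0,60],[0,0,0,0,0,0,85],[0,0,0,0,0,0,85],[0,0,0,0,0,0,85],[0,0,0,0,0,0,85],[0,0,0,0,0,0,85],[0,0,0.5,0,0,0,85]]]' 40
python3 -m crank '[[[0.02,0.02,0.5,0,0,0,85],[0,0,0.5,0,0,0,85],[0,0,0.5,0,0,0,85],[0,0,0,0,0,0,85],[0,0,0,0,0,0,45],[0,0,0,0,0,0,45],[0,0,0,0,0,0,45],[0,0,0,0,0,0,45]]]' 40
python3 -m crank '[[[0,0,0,0,0,0,45],[0,0,0,0,0,0,45],[0,0,0,0,0,0,45],[0,0,0,0,0,0,45],[0,0,0,0,0,0,45],[0,0,0,0,0,0,45],[0,0,0,0,0,0,45],[0,0,0,0,0,0,45]]]' 40
python3 - <<'E'
from h import *
st()
s=sense()
T=down(-88.9)
plan([(s["eef_pos"]+[0,0,130],q2R(s["ee_rot"])),((611.9,45,140),T),((611.9,45,90),T)],mm=24)
E
```

```text
time_s: 40.1
eef_pos: [424.8, 166.8, 46.6]
ee_rot: [-0.001, 0.982, -0.189, -0.0]
force: [0.4, 0.8, -0.3]
grip_width: 0.992
grip_force: 0.0
time_s: 40.9
eef_pos: [424.6, 166.2, 9.7]
ee_rot: [-0.001, 0.982, -0.189, -0.0]
force: [-2.5, -0.8, 7.3]
grip_width: 0.699
grip_force: 41.9
time_s: 41.7
eef_pos: [424.7, 166.2, 9.7]
ee_rot: [-0.001, 0.982, -0.189, -0.0]
force: [-2.2, -1.1, 7.3]
grip_width: 0.703
grip_force: 41.9
t 41.7 p [424.7 166.2   9.7] z [-0.     0.002 -1.   ] y [-0.371 -0.929 -0.002] q [0.11 0.44 1.91 0.   0.79 2.06] F [-2.2 -1.1  7.3] w 60.0 g 41.9
6 x [0.0, 0.0, -0.87, 0.0, 0.0, 0.0]
10 rows
[0.88, 0.17, 0.0, 0.0, 0.0, -0.29]
[0.87, 0.21, 0.0, 0.0, 0.0, -0.29]
[0.86, 0.24, 0.0, 0.0, 0.0, -0.29]
[0.85, 0.28, 0.0, 0.0, 0.0, -0.29]
[0.84, 0.31, 0.0, 0.0, 0.0, -0.29]
[0.82, 0.34, 0.0, 0.0, 0.0, -0.29]
[0.81, 0.38, 0.0, 0.0, 0.0, -0.29]
[0.79, 0.41, 0.0, 0.0, 0.0, -0.29]
[0.78, 0.44, 0.0, 0.0, 0.0, -0.29]
[0.76, 0.47, 0.0, 0.0, 0.0, -0.29]
3 x [0.0, 0.0, 0.67, 0.0, 0.0, 0.0]
```

```bash

python3 -m crank '[[[0,0,-0.4,0,0,0,45],[0,0,-0.8,0,0,0,45],[0,0,-0.9,0,0,0,45],[0,0,-0.9,0,0,0,45],[0,0,-0.9,0,0,0,45],[0,0,-0.9,0,0,0,45],[0,0,-0.4,0,0,0,45],[0.88,0.17,0,0,0,-0.29,45]]]' 40
python3 -m crank '[[[0.87,0.21,0,0,0,-0.29,45],[0.86,0.24,0,0,0,-0.29,45],[0.85,0.28,0,0,0,-0.29,45],[0.84,0.31,0,0,0,-0.29,45],[0.82,0.34,0,0,0,-0.29,45],[0.81,0.38,0,0,0,-0.29,45],[0.79,0.41,0,0,0,-0.29,45],[0.6,0.41,0,0,0,-0.29,45]]]'
python3 -m crank '[[[0.5,0.3,0,0,0,-0.29,45],[0.3,0.2,0,0,0,0,45],[0,0,0,0,0,0,45],[0,0,0,0,0,0,45],[0,0,0,0,0,0,45],[0,0,0,0,0,0,45],[0,0,0,0,0,0,45],[0,0,0,0,0,0,45]]]'
cat > m8.py <<'E'
from h import *
import sys
st(); T=down(-88.9); plan([((611.9,45,float(sys.argv[1])),T),((611.9,45,float(sys.argv[2])),T)],mm=10,dg=4)
E
python3 m8.py 139 86
python3 - <<'E'
from h import *
I={n:capture(n) for n in("side","top")}
cv2.imwrite('pics/k1.png',np.hstack([cv2.resize(I["side"][130:230,270:370],(400,400),interpolation=cv2.INTER_CUBIC),cv2.resize(I["top"][120:220,220:320],(400,400),interpolation=cv2.INTER_CUBIC)]))
E
```

```text
time_s: 42.5
eef_pos: [442.9, 154.6, 140.3]
ee_rot: [-0.001, 0.986, -0.168, 0.0]
force: [0.4, -0.3, -0.7]
grip_width: 0.701
grip_force: 43.6
time_s: 43.3
eef_pos: [589.6, 57.2, 137.8]
ee_rot: [-0.001, 1.0, -0.007, -0.001]
force: [-0.3, -0.0, -0.9]
grip_width: 0.704
grip_force: 43.6
time_s: 44.1
eef_pos: [608.8, 45.5, 138.1]
ee_rot: [-0.001, 1.0, 0.012, -0.001]
force: [-0.3, 0.2, -0.4]
grip_width: 0.698
grip_force: 43.6
t 44.1 p [608.8  45.5 138.1] z [-0.002  0.002 -1.   ] y [ 0.025 -1.    -0.002] q [-0.12  0.56  1.32  0.    1.27  1.43] F [-0.3  0.2 -0.4] w 59.6 g 43.6
1 x [0.12, 0.02, -0.04, -0.02, 0.01, 0.04]
6 x [0.0, 0.0, 0.35, 0.0, 0.0, 0.0]
```

View pics/k1.png

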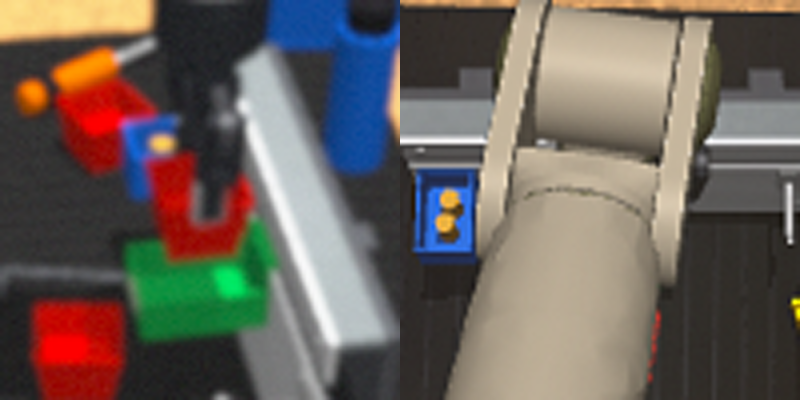

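```bash

python3 -m crank '[[[0.12,0.02,0,-0.02,0.01,0.04,45],[0,0,0.4,0,0,0,45],[0,0,0.4,0,0,0,45],[0,0,0.4,0,0,0,45],[0,0,0.4,0,0,0,45],[0,0,0.3,0,0,0,45],[0,0,0,0,0,0,45],[0,0,0,0,0,0,45]]]' 40
python3 -m crank '[[[0,0,0.12,0,0,0,45],[0,0,0.06,0,0,0,45],[0,0,0,0,0,0,45],[0,0,0,0,0,0,45],[0,0,0,0,0,0,45],[0,0,0,0,0,0,45],[0,0,0,0,0,0,45],[0,0,0,0,0,0,45]]]' 40
```

```text
time_s: 45.0
eef_pos: [612.0, 44.8, 90.6]
ee_rot: [0.0, 1.0, 0.01, -0.0]
force: [-0.1, -0.8, -1.4]
grip_width: 0.703
grip_force: 43.6
time_s: 45.8
eef_pos: [611.9, 44.9, 86.0]
ee_rot: [0.0, 1.0, 0.01, -0.0]
force: [0.1, -0.3, -0.1]
grip_width: 0.701
grip_force: 43.6
```

```bash

python3 -m crank '[[[0,0,0.05,0,0,0,45],[0,0,0.05,0,0,0,45],[0,0,0.04,0,0,0,45],[0,0,0,0,0,0,45],[0,0,0,0,0,0,45],[0,0,0,0,0,0,45],[0,0,0,0,0,0,45],[0,0,0,0,0,0,45]]]' 40
python3 -m crank '[[[0,0,0.03,0,0,0,45],[0,0,0,0,0,0,45],[0,0,0,0,0,0,45],[0,0,0,0,0,0,45],[0,0,0,0,0,0,45],[0,0,0,0,0,0,45],[0,0,0,0,0,0,45],[0,0,0,0,0,0,45]]]' 40
```

```text
time_s: 46.6
eef_pos: [611.9, 44.9, 82.5]
ee_rot: [0.0, 1.0, 0.01, -0.0]
force: [-0.1, 0.9, -0.9]
grip_width: 0.702
grip_force: 43.6
time_s: 47.4
eef_pos: [612.0, 44.9, 82.0]
ee_rot: [0.0, 1.0, 0.01, -0.0]
force: [-2.7, -0.3, 4.9]
grip_width: 0.694
grip_force: 44.1
```

```bash

python3 -m crank '[[[0,0,0,0,0,0,85],[0,0,0,0,0,0,85],[0,0,0,0,0,0,85],[0,0,0,0,0,0,85],[0,0,-0.2,0,0,0,85],[0,0,-0.6,0,0,0,85],[0,0,-0.9,0,0,0,85],[0,0,-0.9,0,0,0,85]]]' 40
python3 -m crank '[[[-0.8,0,-0.5,0,0,0,85],[-1,0,0,0,0,0,85],[-1,0,0,0,0,0,85],[-1,0,0,0,0,0,85],[-1,0,0,0,0,0,85],[-1,0,0,0,0,0,85],[-0.5,0,0,0,0,0,85],[0,0,0,0,0,0,85]]]'
cat > m9.py <<'E'
from h import *
import sys
# args: floor z guess; fit stack bottom cup in bin at level n-1 cups (one hull of nested stack)
n=int(sys.argv[1]); z0=72
M=np.array(box(46,62,0,50)+box(62,62,22*(n-1)+50,22*(n-1)+50))
I={k:capture(k) for k in("side","top")}
px={}
for k in I:
    e=proj(k,[612,45,z0+30+11*(n-1)])[0]; b=[b for b in blobs(k,I[k],"red",100) if np.hypot(*(b[0]-e))<14+3*n]
    if b: px[k]=min(b,key=lambda b:np.hypot(*(b[0]-e)))[1]
# compare hull tops: rim of the top cup
for k in px:
    rim=np.array([[sx*31,sy*31,50+22*(n-1)] for sx in(-1,1) for sy in(-1,1)])
    m=proj(k,R.from_euler("z",.02).apply(rim)+[612,45,z0]); print(k,len(px[k]),"rim model",m.min(0).round(1),m.max(0).round(1),"seen",px[k].min(0)-.5,px[k].max(0)+.5)
E
python3 m9.py 1; python3 -c "
from h import *
st()
T=down(-94.2)
plan([((528.4,45.6,60),T),((528.4,45.6,9.7),T)])"; python3 m7.py 528 45|head -2|tail -1
```

```text
time_s: 48.2
eef_pos: [611.9, 44.9, 147.8]
ee_rot: [0.0, 1.0, 0.01, -0.0]
force: [0.3, -0.3, -0.2]
grip_width: 0.999
grip_force: 0.0
time_s: 49.0
eef_pos: [453.7, 42.0, 159.9]
ee_rot: [0.0, 1.0, 0.01, 0.0]
force: [0.9, 0.5, -0.6]
grip_width: 0.997
grip_force: 0.0
side 415 rim model [306.7 183. ] [332.8 198.6] seen [304.5 182.5] [331.5 202.5]
top 278 rim model [264.9 165.5] [284.2 183.8] seen [264.5 165.5] [283.5 181.5]
t 49.1 p [455.1  41.8 159.8] z [ 0.001 -0.001 -1.   ] y [ 0.019 -1.     0.001] q [-0.17  0.21  1.76 -0.    1.17  1.39] F [-0.3  0.7 -0.3] w 85.3 g 0.0
6 rows
[0.49, -0.02, 0.67, 0.0, 0.0, 0.11]
[0.49, -0.02, 0.67, 0.0, 0.0, 0.11]
[0.49, -0.03, 0.67, 0.0, 0.0, 0.11]
[0.49, -0.04, 0.67, 0.0, 0.0, 0.11]
[0.49, -0.05, 0.67, 0.0, 0.0, 0.11]
[0.49, -0.05, 0.67, 0.0, 0.0, 0.11]
3 x [0.0, 0.0, 0.67, 0.0, 0.0, 0.0]
{'side': 621} [ 5.2643e+02  4.3950e+01 -1.0000e-02] yaw -0.7 cost 17.6
```

```bash

python3 -m crank '[[[0.49,-0.02,0.5,0,0,0.11,85],[0.49,-0.02,0.5,0,0,0.11,85],[0.49,-0.03,0.5,0,0,0.11,85],[0.49,-0.04,0.5,0,0,0.11,85],[0.49,-0.05,0.5,0,0,0.11,85],[0.49,-0.05,0.5,0,0,0.11,85],[0,0,0.6,0,0,0,85],[0,0,0.6,0,0,0,85]]]' 40
python3 -m crank '[[[0,0,0.6,0,0,0,85],[0,0,0.6,0,0,0,85],[0,0,0.5,0,0,0,85],[0,0,0.15,0,0,0,85],[0,0,0,0,0,0,85],[0,0,0,0,0,0,45],[0,0,0,0,0,0,45],[0,0,0,0,0,0,45]]]'
python3 - <<'E'
from h import *
st()
E
```

```text
time_s: 50.0
eef_pos: [528.8, 45.6, 53.2]
ee_rot: [0.0, 0.999, -0.036, -0.0]
force: [-0.0, 0.0, -0.2]
grip_width: 0.995
grip_force: 0.0
time_s: 50.8
eef_pos: [528.7, 45.6, 9.3]
ee_rot: [0.0, 0.999, -0.036, 0.001]
force: [-3.0, -0.8, 8.0]
grip_width: 0.701
grip_force: 41.8
t 50.8 p [528.7  45.6   9.3] z [ 0.001 -0.001 -1.   ] y [-0.073 -0.997  0.001] q [-0.13  0.56  1.69 -0.    0.88  1.51] F [-3.  -0.8  8. ] w 59.8 g 41.8
```

```bash

python3 -m crank '[[[-0.3,0,-0.2,0,0,0,45],[-0.5,0,-0.4,0,0,0,45],[-0.5,0,-0.9,0,0,0,45],[0,0,-1,0,0,0,45],[0,0,-1,0,0,0,45],[0,0,-1,0,0,0,45],[0,0,-1,0,0,0,45],[0,0,-0.7,0,0,0,45]]]' 40
python3 m9.py 1; sed -i 's/611.9,45,/609.7,46,/g' m8.py; python3 m8.py 160 110
```

```text
time_s: 51.6
eef_pos: [495.5, 48.1, 165.1]
ee_rot: [0.0, 0.999, -0.036, 0.001]
force: [0.1, 0.8, -0.8]
grip_width: 0.702
grip_force: 43.3
side 415 rim model [306.7 183. ] [332.8 198.6] seen [304.5 182.5] [331.5 202.5]
t 51.7 p [496.3  48.  165.3] z [ 0.004 -0.001 -1.   ] y [-0.073 -0.997  0.001] q [-0.14  0.29  1.64 -0.    1.21  1.51] F [ 0.4 -0.2 -1.1] w 60.2 g 43.3
12 rows
[0.38, -0.02, 0.02, 0.0, 0.0, -0.05]
[0.38, -0.02, 0.02, 0.0, 0.0, -0.05]
[0.38, -0.01, 0.02, 0.0, 0.0, -0.05]
[0.38, -0.01, 0.02, 0.0, 0.0, -0.05]
[0.38, -0.01, 0.02, 0.0, 0.0, -0.05]
[0.38, -0.01, 0.02, 0.0, 0.0, -0.05]
[0.38, 0.0, 0.02, 0.0, 0.0, -0.05]
[0.38, 0.0, 0.02, 0.0, 0.0, -0.05]
[0.38, 0.0, 0.02, 0.0, 0.0, -0.05]
[0.38, 0.01, 0.02, 0.0, 0.0, -0.05]
[0.38, 0.01, 0.02, 0.0, 0.0, -0.05]
[0.38, 0.01, 0.02, 0.0, 0.0, -0.05]
5 x [0.0, 0.0, 0.4, 0.0, 0.0, 0.0]
```

```bash
cat > m10.py <<'E'
from h import *
import sys
# side view: fit x,z of a red cup's rim (y fixed), using upper-half support directions. args: x y z(foot) yaw  [...]
I=capture("side"); a=list(map(float,sys.argv[1:]))
U=D[:,1]<0.3
for x,y,z,w in zip(*[iter(a)]*4):
    e=proj("side",[x,y,z+28])[0]; b=min(blobs("side",I,"red",80),key=lambda b:np.hypot(*(b[0]-e)))
    S=sup(b[1],.8)
    r=least_squares(lambda q:(sup(proj("side",R.from_euler("z",w).apply(CUP[4:])+[q[0],y,q[1]]))-S)[U],[x,z],loss="soft_l1",f_scale=.5)
    print("x,z",r.x.round(1),"cost",round(r.cost,2),len(b[1]))
E
python3 m10.py 609 46 72 .02 496 48 156 -.073
```

```text
x,z [608.1  73.5] cost 2.55 415
x,z [531.7 194.6] cost 63.13 851
```

```bash

python3 -m crank '[[[0.5,-0.02,0.02,0,0,-0.09,45],[0.7,-0.02,0.02,0,0,-0.09,45],[0.7,-0.02,0.02,0,0,-0.09,45],[0.7,-0.01,0.02,0,0,-0.09,45],[0.7,0,0.02,0,0,-0.09,45],[0.7,0.01,0.02,0,0,-0.09,45],[0.5,0.01,0.02,0,0,-0.09,45],[0,0,0,0,0,0,45]]]' 40
python3 -m crank '[[[0,0,0,0,0,0,45],[0,0,0,0,0,0,45],[0,0,0,0,0,0,45],[0,0,0,0,0,0,45],[0,0,0,0,0,0,45],[0,0,0,0,0,0,45],[0,0,0,0,0,0,45],[0,0,0,0,0,0,45]]]' 40
sed -i 's/609.7,46,/609.2,46,/g' m8.py; python3 m8.py 160 110; python3 m10.py 609 46 151 .02
```

```text
time_s: 52.55
eef_pos: [608.2, 45.3, 157.4]
ee_rot: [0.0, 1.0, 0.008, -0.001]
force: [-0.7, -0.6, -0.5]
grip_width: 0.701
grip_force: 43.3
time_s: 53.35
eef_pos: [608.2, 45.4, 159.5]
ee_rot: [0.0, 1.0, 0.008, -0.0]
force: [-0.7, -1.3, -1.7]
grip_width: 0.704
grip_force: 43.3
t 53.35 p [608.2  45.4 159.5] z [-0.    -0.001 -1.   ] y [ 0.015 -1.     0.001] q [-0.12  0.54  1.29 -0.    1.31  1.44] F [-0.7 -1.3 -1.7] w 60.1 g 43.3
1 x [0.04, -0.03, -0.02, 0.0, 0.0, -0.03]
5 x [0.0, 0.0, 0.4, 0.0, 0.0, 0.0]
x,z [608.4 140.9] cost 14.84 727
```

```bash

python3 -m crank '[[[0,-0.02,0.3,0,0,-0.03,45],[0,0,0.4,0,0,0,45],[0,0,0.4,0,0,0,45],[0,0,0.35,0,0,0,45],[0,0,0.3,0,0,0,45],[0,0,0.2,0,0,0,45],[0,0,0,0,0,0,45],[0,0,0,0,0,0,45]]]' 40
python3 -m crank '[[[0,0,0.08,0,0,0,45],[0,0,0.08,0,0,0,45],[0,0,0.04,0,0,0,45],[0,0,0,0,0,0,45],[0,0,0,0,0,0,45],[0,0,0,0,0,0,45],[0,0,0,0,0,0,45],[0,0,0,0,0,0,45]]]' 40
```

```text
time_s: 54.2
eef_pos: [608.2, 45.8, 110.9]
ee_rot: [0.0, 1.0, 0.01, -0.0]
force: [-0.8, -0.3, -0.5]
grip_width: 0.698
grip_force: 43.3
time_s: 55.0
eef_pos: [608.2, 45.8, 105.8]
ee_rot: [0.0, 1.0, 0.01, -0.0]
force: [0.6, -0.8, -0.2]
grip_width: 0.706
grip_force: 43.3
```

```bash

python3 -m crank '[[[0,0,0.04,0,0,0,45],[0,0,0.04,0,0,0,45],[0,0,0.03,0,0,0,45],[0,0,0,0,0,0,45],[0,0,0,0,0,0,45],[0,0,0,0,0,0,45],[0,0,0,0,0,0,45],[0,0,0,0,0,0,45]]]' 40
python3 -m crank '[[[0,0,0,0,0,0,85],[0,0,0,0,0,0,85],[0,0,0,0,0,0,85],[0,0,0,0,0,0,85],[0,0,-0.2,0,0,0,85],[0,0,-0.6,0,0,0,85],[0,0,-0.9,0,0,0,85],[0,0,-0.9,0,0,0,85]]]' 40
python3 -m crank '[[[-1,-0.8,0,0,0,0,85],[-1,-1,0,0,0,0,85],[-1,-1,0,0,0,0,85],[-1,-1,0,0,0,0,85],[-1,-1,0,0,0,0,85],[-1,-1,0,0,0,0,85],[-1,-1,0,0,0,0,85],[0,0,0,0,0,0,85]]]' 40
python3 m10.py 609 46 94 .02; python3 m7.py 424.6 329; 
```

```text
time_s: 55.8
eef_pos: [608.4, 45.7, 103.4]
ee_rot: [0.0, 1.0, 0.01, 0.0]
force: [0.3, -2.6, 4.7]
grip_width: 0.705
grip_force: 43.8
time_s: 56.6
eef_pos: [608.0, 45.9, 169.0]
ee_rot: [0.0, 1.0, 0.01, -0.0]
force: [0.2, 0.3, -0.5]
grip_width: 0.999
grip_force: 0.0
time_s: 57.4
eef_pos: [427.5, 214.6, 168.6]
ee_rot: [-0.0, 1.0, 0.011, -0.0]
force: [0.2, 0.0, 0.1]
grip_width: 0.994
grip_force: 0.0
x,z [607.3  91.1] cost 3.81 527
t 57.45 p [429.1 213.5 168.6] z [ 0. -0. -1.] y [ 0.022 -1.     0.   ] q [ 0.22  0.25  1.69 -0.    1.21  1.77] F [ 0.  -1.3 -0.1] w 84.9 g 0.0
{'side': 480} [423.   327.16   0.44] yaw 25.4 cost 17.4
6 rows
[-0.03, -0.77, 0.32, 0.0, 0.0, -0.51]
[0.02, -0.77, 0.32, 0.0, 0.0, -0.51]
[0.07, -0.76, 0.32, 0.0, 0.0, -0.51]
[0.13, -0.76, 0.32, 0.0, 0.0, -0.51]
[0.18, -0.75, 0.32, 0.0, 0.0, -0.51]
[0.23, -0.73, 0.32, 0.0, 0.0, -0.51]
4 x [0.0, 0.0, 0.86, 0.0, 0.0, 0.0]
```

```bash
python3 -c "
from h import *
T=down(-75.7)
plan([((424.6,329.2,110),T),((424.6,329.2,9.5),T)])"
```

```text
6 rows
[-0.02, -0.78, 0.39, 0.0, 0.0, -0.27]
[0.01, -0.78, 0.39, 0.0, 0.0, -0.27]
[0.04, -0.78, 0.39, 0.0, 0.0, -0.27]
[0.07, -0.78, 0.39, 0.0, 0.0, -0.27]
[0.1, -0.77, 0.39, 0.0, 0.0, -0.27]
[0.13, -0.77, 0.39, 0.0, 0.0, -0.27]
5 x [0.0, 0.0, 0.8, 0.0, 0.0, 0.0]
```

```bash

python3 -m crank '[[[-0.02,-0.78,0.39,0,0,-0.27,85],[0.01,-0.78,0.39,0,0,-0.27,85],[0.04,-0.78,0.39,0,0,-0.27,85],[0.07,-0.78,0.39,0,0,-0.27,85],[0.1,-0.77,0.39,0,0,-0.27,85],[0.13,-0.77,0.39,0,0,-0.27,85],[0,0,0.4,0,0,0,85],[0,0,0,0,0,0,85]]]' 40
cat > m11.py <<'E'
from h import *
# both-view check of the stack top rim: n cups
import sys
n=int(sys.argv[1]); z=72.3+22*(n-1)+50
I={k:capture(k) for k in("side","top")}; M=np.array([[sx*31,sy*31,0] for sx in(-1,1) for sy in(-1,1)])
S={}
for k in I:
    e=proj(k,[609,46,z-20])[0]; b=min(blobs(k,I[k],"red",80),key=lambda b:np.hypot(*(b[0]-e))); S[k]=sup(b[1],.8); print(k,len(b[1]))
U=D[:,1]<0.3
def f(q):
    P=R.from_euler("z",.02).apply(M)+[q[0],q[1],q[2]]
    return np.concatenate([(sup(proj(k,P))-S[k])[U] for k in S])
r=least_squares(f,[609,46,z],loss="soft_l1",f_scale=.5); print("top rim centre",r.x.round(1),"expected z",z,"cost",round(r.cost,2))
E
python3 m11.py 2; python3 -c "
from h import *
st(); T=down(-75.7)
plan([((424.6,329.2,60),T),((424.6,329.2,9.5),T)])"
```

```text
time_s: 58.35
eef_pos: [424.8, 328.3, 97.9]
ee_rot: [0.001, 0.993, 0.122, -0.001]
force: [-0.3, -0.9, -0.1]
grip_width: 0.993
grip_force: 0.0
side 530
top 413
top rim centre [608.3  47.1 141.8] expected z 144.3 cost 6.88
t 58.45 p [425.4 328.4  99.5] z [-0.    -0.001 -1.   ] y [ 0.241 -0.97   0.001] q [ 0.44  0.45  1.6  -0.    1.1   1.77] F [-0.6  0.1  0.4] w 84.7 g 0.0
2 x [-0.01, -0.02, 0.79, 0.0, 0.0, -0.02]
3 x [0.0, 0.0, 0.67, 0.0, 0.0, 0.0]
```

```bash

python3 -m crank '[[[-0.02,-0.04,0.8,0,0,-0.02,85],[0,0,0.8,0,0,0,85],[0,0,0.8,0,0,0,85],[0,0,0.6,0,0,0,85],[0,0,0.4,0,0,0,85],[0,0,0.18,0,0,0,85],[0,0,0,0,0,0,85],[0,0,0,0,0,0,45]]]' 40
python3 -m crank '[[[0,0,0,0,0,0,45],[0,0,0,0,0,0,45],[0,0,0,0,0,0,45],[0,0,0,0,0,0,45],[0,0,-0.4,0,0,0,45],[0,0,-0.8,0,0,0,45],[0,0,-1,0,0,0,45],[0,0,-1,0,0,0,45]]]' 40
python3 -m crank '[[[0,0,-1,0,0,0,45],[0,0,-1,0,0,0,45],[0,0,-1,0,0,0,45],[0,0,-1,0,0,0,45],[0,0,-0.4,0,0,0,45],[0,0,0,0,0,0,45],[0,0,0,0,0,0,45],[0,0,0,0,0,0,45]]]' 40
sed -i 's/609.2,46,/608.3,46.2,/g' m8.py
python3 -c "
from h import *
st();T=down(-88.9)
plan([((520,90,186),T),((608.3,46.2,186),T)],mm=23)"
```

```text
time_s: 59.25
eef_pos: [424.6, 330.3, 10.6]
ee_rot: [0.0, 0.992, 0.124, 0.0]
force: [-0.6, -0.0, -0.5]
grip_width: 0.843
grip_force: 0.0
time_s: 60.05
eef_pos: [424.0, 330.2, 91.5]
ee_rot: [0.0, 0.992, 0.124, -0.0]
force: [-0.0, 0.6, -1.5]
grip_width: 0.697
grip_force: 43.6
time_s: 60.85
eef_pos: [423.7, 330.0, 198.6]
ee_rot: [0.001, 0.992, 0.124, -0.001]
force: [-0.3, 0.4, -1.1]
grip_width: 0.699
grip_force: 43.6
t 60.85 p [423.7 330.  198.6] z [-0.002 -0.002 -1.   ] y [ 0.246 -0.969  0.001] q [ 0.44  0.35  1.47 -0.    1.33  1.77] F [-0.3  0.4 -1.1] w 59.7 g 43.6
12 rows
[0.11, 0.85, 0.04, 0.0, 0.0, 0.14]
[0.13, 0.85, 0.04, 0.0, 0.0, 0.14]
[0.15, 0.85, 0.04, 0.0, 0.0, 0.14]
[0.16, 0.85, 0.04, 0.0, 0.0, 0.14]
[0.18, 0.84, 0.04, 0.0, 0.0, 0.14]
[0.2, 0.84, 0.04, 0.0, 0.0, 0.14]
[0.21, 0.84, 0.04, 0.0, 0.0, 0.14]
[0.23, 0.83, 0.04, 0.0, 0.0, 0.14]
[0.24, 0.83, 0.04, 0.0, 0.0, 0.14]
[0.26, 0.82, 0.04, 0.0, 0.0, 0.14]
[0.27, 0.82, 0.04, 0.0, 0.0, 0.14]
[0.29, 0.81, 0.04, 0.0, 0.0, 0.14]
5 x [0.7, 0.36, 0.0, 0.0, 0.0, 0.0]
```

```bash

python3 -m crank '[[[0.11,0.85,0.04,0,0,0.14,45],[0.13,0.85,0.04,0,0,0.14,45],[0.15,0.85,0.04,0,0,0.14,45],[0.16,0.85,0.04,0,0,0.14,45],[0.18,0.84,0.04,0,0,0.14,45],[0.2,0.84,0.04,0,0,0.14,45],[0.21,0.84,0.04,0,0,0.14,45],[0.23,0.83,0.04,0,0,0.14,45]]]' 40
python3 -m crank '[[[0.24,0.83,0.04,0,0,0.14,45],[0.26,0.82,0.04,0,0,0.14,45],[0.27,0.82,0.04,0,0,0.14,45],[0.29,0.81,0.04,0,0,0.14,45],[0.7,0.36,0,0,0,0,45],[0.7,0.36,0,0,0,0,45],[0.7,0.36,0,0,0,0,45],[0.7,0.36,0,0,0,0,45]]]' 
python3 -m crank '[[[0.4,0.2,0,0,0,0,45],[0.3,0.16,0,0,0,0,45],[0,0,0,0,0,0,45],[0,0,0,0,0,0,45],[0,0,0,0,0,0,45],[0,0,0,0,0,0,45],[0,0,0,0,0,0,45],[0,0,0,0,0,0,45]]]' 
python3 m8.py 186 132; python3 m10.py 608 46 180 .02
```

```text
time_s: 61.65
eef_pos: [488.0, 169.3, 190.9]
ee_rot: [0.0, 0.999, 0.045, -0.001]
force: [1.0, -0.4, -1.6]
grip_width: 0.699
grip_force: 43.6
time_s: 62.45
eef_pos: [590.5, 54.6, 186.8]
ee_rot: [0.0, 1.0, 0.007, -0.001]
force: [-0.2, -0.1, -1.4]
grip_width: 0.699
grip_force: 43.6
time_s: 63.25
eef_pos: [607.7, 46.3, 188.1]
ee_rot: [0.0, 1.0, 0.007, -0.0]
force: [-0.0, 1.4, -0.6]
grip_width: 0.7
grip_force: 43.6
t 63.25 p [607.7  46.3 188.1] z [-0.    -0.001 -1.   ] y [ 0.014 -1.     0.001] q [-0.12  0.51  1.25 -0.    1.38  1.44] F [-0.   1.4 -0.6] w 59.8 g 43.6
1 x [0.02, 0.0, 0.08, 0.0, 0.0, -0.04]
6 x [0.0, 0.0, 0.36, 0.0, 0.0, 0.0]
x,z [556.3 196. ] cost 84.62 1292
```

```bash

python3 -m crank '[[[0.02,0,0.4,0,0,-0.04,45],[0,0,0.5,0,0,0,45],[0,0,0.5,0,0,0,45],[0,0,0.4,0,0,0,45],[0,0,0.3,0,0,0,45],[0,0,0.16,0,0,0,45],[0,0,0,0,0,0,45],[0,0,0,0,0,0,45]]]' 40
python3 -m crank '[[[0,0,0.05,0,0,0,45],[0,0,0.05,0,0,0,45],[0,0,0.05,0,0,0,45],[0,0,0.03,0,0,0,45],[0,0,0,0,0,0,45],[0,0,0,0,0,0,45],[0,0,0,0,0,0,45],[0,0,0,0,0,0,45]]]' 40
```

```text
time_s: 64.1
eef_pos: [608.5, 46.2, 131.9]
ee_rot: [0.0, 1.0, 0.01, 0.0]
force: [0.2, 0.4, -0.6]
grip_width: 0.699
grip_force: 43.6
time_s: 64.9
eef_pos: [608.4, 46.2, 127.3]
ee_rot: [0.0, 1.0, 0.01, 0.0]
force: [-0.5, 0.0, 4.6]
grip_width: 0.696
grip_force: 44.0
```

```bash

python3 -m crank '[[[0,0,0.05,0,0,0,45],[0,0,0,0,0,0,45],[0,0,0,0,0,0,45],[0,0,0,0,0,0,45],[0,0,0,0,0,0,85],[0,0,0,0,0,0,85],[0,0,0,0,0,0,85],[0,0,0,0,0,0,85]]]' 40
python3 -m crank '[[[0,0,-0.2,0,0,0,85],[0,0,-0.6,0,0,0,85],[0,0,-0.9,0,0,0,85],[0,0,-0.9,0,0,0,85],[-0.7,-0.5,0,0,0,0,85],[-1,-1,0,0,0,0,85],[-0.6,-1,0,0,0,0,85],[0,-1,0,0,0,0,85]]]' 40
python3 -m crank '[[[0,-1,0,0,0,0,85],[0,-1,0,0,0,0,85],[0,-0.8,0,0,0,0,85],[0,0,0,0,0,0,85],[0,0,0,0,0,0,85],[0,0,0,0,0,0,85],[0,0,0,0,0,0,85],[0,0,0,0,0,0,85]]]' 40
python3 m11.py 3;python3 m7.py 587 331
```

```text
time_s: 65.7
eef_pos: [608.2, 46.2, 125.4]
ee_rot: [0.0, 1.0, 0.01, -0.0]
force: [0.5, -0.1, -0.5]
grip_width: 0.995
grip_force: 0.0
time_s: 66.5
eef_pos: [547.8, 133.5, 191.6]
ee_rot: [0.0, 1.0, 0.01, 0.0]
force: [1.2, 0.4, 0.3]
grip_width: 0.994
grip_force: 0.0
time_s: 67.3
eef_pos: [547.9, 201.9, 190.8]
ee_rot: [0.0, 1.0, 0.009, -0.0]
force: [0.4, 0.7, 0.4]
grip_width: 1.0
grip_force: 0.0
side 673
top 465
top rim centre [608.5  47.3 160.4] expected z 166.3 cost 8.26
t 67.4 p [547.9 202.2 190.7] z [-0.    -0.001 -1.   ] y [ 0.019 -1.     0.001] q [ 0.15  0.45  1.33 -0.    1.35  1.71] F [-0.7  0.5  0.4] w 84.9 g 0.0
{'side': 375} [5.8455e+02 3.3809e+02 5.8000e-01] yaw 33.3 cost 22.6
7 rows
[0.22, -0.77, 0.4, 0.0, 0.0, -0.58]
[0.29, -0.75, 0.4, 0.0, 0.0, -0.58]
[0.35, -0.73, 0.4, 0.0, 0.0, -0.58]
[0.4, -0.7, 0.4, 0.0, 0.0, -0.58]
[0.46, -0.66, 0.4, 0.0, 0.0, -0.58]
[0.51, -0.62, 0.4, 0.0, 0.0, -0.58]
[0.56, -0.58, 0.4, 0.0, 0.0, -0.58]
4 x [0.0, 0.0, 0.86, 0.0, 0.0, 0.0]
```

```bash
python3 -c "
from h import *
I=cv2.imread('pics/top0.png')
for x,y in((587,332),(424.6,329.3),(575,-323),(457,-175)):
    b=min(blobs('top',I,'red'),key=lambda b:np.hypot(*(b[0]-proj('top',[x,y,25])[0])))
    print(fit(CUP,{'top':b[1]},[x,y,0,(-.6,0,.6)],False))
J=capture('top'); e=proj('top',[587,332,25])[0]; print([ (c.round(),len(p)) for c,p in blobs('top',J,'red',20)],e)
"
```

```text
(array([588.73828338, 331.85816503,  -1.18296131]), np.float64(3.8665494315462228))
(array([425.82411435, 329.64478632,  -1.32775471]), np.float64(3.58977646851244))
(array([ 5.76107547e+02, -3.22629808e+02, -9.69115899e-02]), np.float64(3.3205536014368917))
(array([ 4.57778829e+02, -1.75193257e+02, -7.54943380e-02]), np.float64(3.536412419177068))
[(array([395., 110.]), 526), (array([274., 174.]), 463), (array([383., 194.]), 384), (array([340., 227.]), 381)] [191.99174153 188.36942289]
```

```bash
python3 -c "
from h import *
T=down(-67.8)
plan([((587.7,331.9,110),T),((587.7,331.9,9.8),T)],mm=20)"
```

```text
8 rows
[0.21, -0.64, 0.4, 0.0, 0.0, -0.33]
[0.24, -0.63, 0.4, 0.0, 0.0, -0.33]
[0.27, -0.62, 0.4, 0.0, 0.0, -0.33]
[0.3, -0.61, 0.4, 0.0, 0.0, -0.33]
[0.33, -0.59, 0.4, 0.0, 0.0, -0.33]
[0.35, -0.58, 0.4, 0.0, 0.0, -0.33]
[0.38, -0.56, 0.4, 0.0, 0.0, -0.33]
[0.4, -0.54, 0.4, 0.0, 0.0, -0.33]
6 x [0.0, 0.0, 0.67, 0.0, 0.0, 0.0]
```

```bash

python3 -m crank '[[[0.21,-0.64,0.4,0,0,-0.33,85],[0.24,-0.63,0.4,0,0,-0.33,85],[0.27,-0.62,0.4,0,0,-0.33,85],[0.3,-0.61,0.4,0,0,-0.33,85],[0.33,-0.59,0.4,0,0,-0.33,85],[0.35,-0.58,0.4,0,0,-0.33,85],[0.38,-0.56,0.4,0,0,-0.33,85],[0.4,-0.54,0.4,0,0,-0.33,85]]]' 40
python3 -m crank '[[[0,0,0,0,0,0,85],[0,0,0,0,0,0,85],[0,0,0,0,0,0,85],[0,0,0,0,0,0,85],[0,0,0,0,0,0,85],[0,0,0,0,0,0,85],[0,0,0,0,0,0,85],[0,0,0,0,0,0,85]]]' 40
python3 -c "
from h import *
st()
T=down(-67.8)
plan([((587.7,331.9,50),T),((587.7,331.9,9.8),T)],mm=20)
cv2.imwrite('pics/n1.png',cv2.resize(capture('side')[120:200,230:350],(780,520),interpolation=cv2.INTER_CUBIC))"
```

```text
time_s: 68.35
eef_pos: [587.7, 332.4, 110.1]
ee_rot: [0.0, 0.981, 0.194, -0.0]
force: [0.1, 0.1, -0.1]
grip_width: 0.994
grip_force: 0.0
time_s: 69.15
eef_pos: [587.6, 331.6, 110.6]
ee_rot: [0.0, 0.981, 0.193, -0.0]
force: [-0.7, 0.4, -0.7]
grip_width: 0.997
grip_force: 0.0
t 69.15 p [587.6 331.6 110.6] z [-0.    -0.001 -1.   ] y [ 0.378 -0.926  0.   ] q [ 0.34  0.72  1.11 -0.    1.31  1.52] F [-0.7  0.4 -0.7] w 85.1 g 0.0
4 x [0.0, 0.0, 0.61, 0.0, 0.0, 0.0]
3 x [0.0, 0.0, 0.54, 0.0, 0.0, 0.0]
```

```bash

python3 -m crank '[[[0,0,0.7,0,0,0,85],[0,0,0.7,0,0,0,85],[0,0,0.7,0,0,0,85],[0,0,0.7,0,0,0,85],[0,0,0.6,0,0,0,85],[0,0,0.4,0,0,0,85],[0,0,0.23,0,0,0,85],[0,0,0,0,0,0,85]]]' 40
python3 -m crank '[[[0,0,0,0,0,0,45],[0,0,0,0,0,0,45],[0,0,0,0,0,0,45],[0,0,0,0,0,0,45],[0,0,0,0,0,0,45],[0,0,0,0,0,0,45],[0,0,0,0,0,0,45],[0,0,0,0,0,0,45]]]' 40
python3 -c "
from h import *
st();T=down(-88.9); p=sense()['eef_pos']
plan([((p[0]-3,p[1],212),down(-67.8)),((530,170,212),T),((608.3,46.2,212),T)],mm=22)"
```

```text
time_s: 70.0
eef_pos: [587.4, 331.6, 9.3]
ee_rot: [0.0, 0.981, 0.193, -0.001]
force: [-0.1, -0.7, 0.0]
grip_width: 0.993
grip_force: 0.0
time_s: 70.8
eef_pos: [588.3, 331.9, 11.2]
ee_rot: [0.0, 0.981, 0.193, 0.001]
force: [-0.7, -1.3, 7.4]
grip_width: 0.704
grip_force: 43.5
t 70.8 p [588.3 331.9  11.2] z [ 0.002  0.    -1.   ] y [ 0.378 -0.926  0.001] q [ 0.34  0.83  1.19 -0.    1.12  1.52] F [-0.7 -1.3  7.4] w 60.1 g 43.5
10 x [-0.01, 0.0, -0.8, 0.0, 0.0, 0.0]
8 rows
[-0.56, 0.64, 0.0, 0.0, 0.0, 0.33]
[-0.53, 0.67, 0.0, 0.0, 0.0, 0.33]
[-0.5, 0.69, 0.0, 0.0, 0.0, 0.33]
[-0.47, 0.72, 0.0, 0.0, 0.0, 0.33]
[-0.43, 0.74, 0.0, 0.0, 0.0, 0.33]
[-0.4, 0.76, 0.0, 0.0, 0.0, 0.33]
[-0.36, 0.77, 0.0, 0.0, 0.0, 0.33]
[-0.33, 0.79, 0.0, 0.0, 0.0, 0.33]
7 x [0.43, 0.72, 0.0, 0.0, 0.0, 0.0]
```

```bash

python3 -m crank '[[[0,0,-0.5,0,0,0,45],[0,0,-0.9,0,0,0,45],[0,0,-1,0,0,0,45],[0,0,-1,0,0,0,45],[0,0,-1,0,0,0,45],[0,0,-1,0,0,0,45],[0,0,-1,0,0,0,45],[0,0,-1,0,0,0,45]]]' 40
python3 -m crank '[[[0,0,-0.6,0,0,0,45],[-0.56,0.64,0,0,0,0.33,45],[-0.53,0.67,0,0,0,0.33,45],[-0.5,0.69,0,0,0,0.33,45],[-0.47,0.72,0,0,0,0.33,45],[-0.43,0.74,0,0,0,0.33,45],[-0.4,0.76,0,0,0,0.33,45],[-0.36,0.77,0,0,0,0.33,45]]]' 
python3 -m crank '[[[-0.33,0.79,0,0,0,0.33,45],[0.43,0.72,0,0,0,0,45],[0.43,0.72,0,0,0,0,45],[0.43,0.72,0,0,0,0,45],[0.43,0.72,0,0,0,0,45],[0.43,0.72,0,0,0,0,45],[0.43,0.72,0,0,0,0,45],[0.3,0.5,0,0,0,0,45]]]' 
python3 -m crank '[[[0,0,0,0,0,0,45],[0,0,0,0,0,0,45],[0,0,0,0,0,0,45],[0,0,0,0,0,0,45],[0,0,0,0,0,0,45],[0,0,0,0,0,0,45],[0,0,0,0,0,0,45],[0,0,0,0,0,0,45]]]' 
python3 m8.py 205 155
```

```text
time_s: 71.6
eef_pos: [587.3, 331.7, 196.6]
ee_rot: [0.0, 0.981, 0.193, -0.0]
force: [0.7, 0.2, -1.2]
grip_width: 0.7
grip_force: 43.5
time_s: 72.4
eef_pos: [538.9, 189.4, 210.6]
ee_rot: [0.0, 0.999, 0.032, 0.0]
force: [0.5, 0.5, -0.5]
grip_width: 0.699
grip_force: 43.5
time_s: 73.2
eef_pos: [607.4, 49.5, 210.3]
ee_rot: [0.0, 1.0, 0.009, -0.0]
force: [-0.2, 0.3, -0.6]
grip_width: 0.701
grip_force: 43.5
time_s: 74.0
eef_pos: [606.8, 50.9, 210.0]
ee_rot: [0.0, 1.0, 0.01, -0.0]
force: [-0.0, -0.0, -0.5]
grip_width: 0.701
grip_force: 43.5
t 74.0 p [606.8  50.9 210. ] z [-0.    -0.001 -1.   ] y [ 0.019 -1.     0.001] q [-0.11  0.5   1.22 -0.    1.43  1.44] F [-0.  -0.  -0.5] w 59.9 g 43.5
1 x [0.06, 0.19, 0.2, 0.0, 0.0, 0.0]
5 x [0.0, 0.0, 0.4, 0.0, 0.0, 0.0]
```

```bash

python3 -m crank '[[[0.06,0.19,0.2,0,0,0,45],[0,0,0.2,0,0,0,45],[0,0,0.4,0,0,0,45],[0,0,0.4,0,0,0,45],[0,0,0.4,0,0,0,45],[0,0,0.4,0,0,0,45],[0,0,0.2,0,0,0,45],[0,0,0,0,0,0,45]]]' 40
python3 -m crank '[[[0,0,0.06,0,0,0,45],[0,0,0.06,0,0,0,45],[0,0,0.05,0,0,0,45],[0,0,0,0,0,0,45],[0,0,0,0,0,0,45],[0,0,0,0,0,0,45],[0,0,0,0,0,0,45],[0,0,0,0,0,0,45]]]' 40
```

```text
time_s: 74.8
eef_pos: [608.1, 46.1, 154.1]
ee_rot: [0.0, 1.0, 0.01, -0.001]
force: [-0.5, -0.5, -0.8]
grip_width: 0.702
grip_force: 43.5
time_s: 75.6
eef_pos: [608.4, 46.1, 150.7]
ee_rot: [0.0, 1.0, 0.01, -0.0]
force: [-0.5, 0.1, -1.0]
grip_width: 0.699
grip_force: 43.5
```

```bash

python3 -m crank '[[[0,0,0.04,0,0,0,45],[0,0,0.03,0,0,0,45],[0,0,0,0,0,0,45],[0,0,0,0,0,0,45],[0,0,0,0,0,0,45],[0,0,0,0,0,0,45],[0,0,0,0,0,0,45],[0,0,0,0,0,0,45]]]' 40
```

```text
time_s: 76.4
eef_pos: [608.5, 46.1, 149.3]
ee_rot: [0.0, 1.0, 0.01, 0.0]
force: [-0.4, 0.8, 4.9]
grip_width: 0.703
grip_force: 44.0
```

```bash

python3 -m crank '[[[0,0,0.04,0,0,0,45],[0,0,0,0,0,0,45],[0,0,0,0,0,0,85],[0,0,0,0,0,0,85],[0,0,0,0,0,0,85],[0,0,0,0,0,0,85],[0,0,0,0,0,0,85],[0,0,-0.2,0,0,0,85]]]' 40
python3 -m crank '[[[0,0,-0.6,0,0,0,85],[0,0,-0.9,0,0,0,85],[0,0,-1,0,0,0,85],[-0.5,0.5,-0.3,0,0,0,85],[-1,0.8,0,0,0,0,85],[-1,0.8,0,0,0,0,85],[-1,1,0,0,0,0,85],[-1,1,0,0,0,0,85]]]' 40
python3 -m crank '[[[-0.5,1,0,0,0,0,85],[0,1,0,0,0,0,85],[0,0,0,0,0,0,85],[0,0,0,0,0,0,85],[0,0,0,0,0,0,85],[0,0,0,0,0,0,85],[0,0,0,0,0,0,85],[0,0,0,0,0,0,85]]]' 40
python3 m11.py 4;python3 m7.py 457 -175; python3 m7.py 575 -323|head -2|tail -1
```

```text
time_s: 77.2
eef_pos: [608.0, 46.1, 152.5]
ee_rot: [0.0, 1.0, 0.01, -0.001]
force: [-0.3, -0.3, -1.0]
grip_width: 0.997
grip_force: 0.0
time_s: 78.0
eef_pos: [496.9, -59.2, 223.5]
ee_rot: [0.0, 1.0, 0.01, 0.0]
force: [-0.0, 0.2, 0.8]
grip_width: 0.991
grip_force: 0.0
time_s: 78.8
eef_pos: [486.5, -108.4, 223.1]
ee_rot: [0.0, 1.0, 0.01, -0.0]
force: [0.3, -0.3, -0.1]
grip_width: 0.995
grip_force: 0.0
side 854
top 526
top rim centre [609.4  45.5 185.7] expected z 188.3 cost 9.85
t 78.9 p [ 486.4 -108.5  223.1] z [-0.    -0.001 -1.   ] y [ 0.02  -1.     0.001] q [-0.45  0.24  1.55 -0.    1.35  1.1 ] F [-0.9 -0.5 -0. ] w 85.1 g 0.0
{'side': 795} [ 4.5629e+02 -1.7701e+02 -5.0000e-02] yaw -2.8 cost 23.7
6 rows
[-0.21, 0.45, 0.69, 0.0, 0.0, 0.08]
[-0.2, 0.45, 0.69, 0.0, 0.0, 0.08]
[-0.2, 0.46, 0.69, 0.0, 0.0, 0.08]
[-0.19, 0.46, 0.69, 0.0, 0.0, 0.08]
[-0.19, 0.46, 0.69, 0.0, 0.0, 0.08]
[-0.18, 0.46, 0.69, 0.0, 0.0, 0.08]
4 x [0.0, 0.0, 0.86, 0.0, 0.0, 0.0]
{'side': 1005, 'top': 381} [ 5.7532e+02 -3.2286e+02 -9.0000e-02] yaw -5.3 cost 22.6
```

```bash

python3 -m crank '[[[-0.18,0.43,0.69,0,0,0.09,85],[-0.18,0.43,0.69,0,0,0.09,85],[-0.18,0.43,0.69,0,0,0.09,85],[-0.17,0.43,0.69,0,0,0.09,85],[-0.17,0.43,0.69,0,0,0.09,85],[-0.17,0.43,0.69,0,0,0.09,85],[0,0,0.4,0,0,0,85],[0,0,0,0,0,0,85]]]' 40
python3 -c "
from h import *
st()
T=down(-94.2)
plan([((457.2,-175.2,60),T),((457.2,-175.2,9.8),T)],mm=20)"
```

```text
time_s: 79.9
eef_pos: [458.9, -172.6, 108.7]
ee_rot: [-0.0, 1.0, -0.028, -0.001]
force: [0.5, 0.4, 1.0]
grip_width: 0.992
grip_force: 0.0
t 79.9 p [ 458.9 -172.6  108.7] z [-0.002  0.001 -1.   ] y [-0.056 -0.998 -0.001] q [-0.6   0.34  1.73 -0.    1.07  1.03] F [0.5 0.4 1. ] w 84.7 g 0.0
3 x [-0.02, 0.04, 0.65, 0.0, 0.01, 0.04]
3 x [0.0, 0.0, 0.67, 0.0, 0.0, 0.0]
```

```bash

python3 -m crank '[[[-0.03,0.06,0.7,0,0.01,0.06,85],[-0.03,0.06,0.7,0,0.01,0.06,85],[0,0,0.7,0,0,0,85],[0,0,0.7,0,0,0,85],[0,0,0.6,0,0,0,85],[0,0,0.4,0,0,0,85],[0,0,0.15,0,0,0,85],[0,0,0,0,0,0,85]]]' 40
python3 -m crank '[[[0,0,0,0,0,0,45],[0,0,0,0,0,0,45],[0,0,0,0,0,0,45],[0,0,0,0,0,0,45],[0,0,0,0,0,0,45],[0,0,0,0,0,0,45],[0,0,0,0,0,0,45],[0,0,-0.4,0,0,0,45]]]' 40
python3 -m crank '[[[0,0,-0.8,0,0,0,45],[0,0,-1,0,0,0,45],[0,0,-1,0,0,0,45],[0,0,-1,0,0,0,45],[0,0,-1,0,0,0,45],[0,0,-1,0,0,0,45],[0,0,-1,0,0,0,45],[0,0,-1,0,0,0,45]]]' 40
sed -i 's/608.3,46.2,/608.5,46.2,/g' m8.py
python3 -c "
from h import *
st();T=down(-88.9); p=sense()['eef_pos']
plan([((530,-30,237),T),((608.5,46.2,237),T)],mm=22)"
```

```text
time_s: 80.7
eef_pos: [458.1, -175.9, 11.2]
ee_rot: [0.0, 0.999, -0.036, 0.001]
force: [0.9, 0.1, -0.2]
grip_width: 0.995
grip_force: 0.0
time_s: 81.5
eef_pos: [457.5, -175.7, 21.0]
ee_rot: [0.0, 0.999, -0.036, 0.001]
force: [-0.2, -0.2, -1.8]
grip_width: 0.699
grip_force: 43.5
time_s: 82.3
eef_pos: [457.1, -175.7, 217.8]
ee_rot: [0.001, 0.999, -0.036, 0.002]
force: [0.6, 1.2, -0.3]
grip_width: 0.697
grip_force: 43.4
t 82.3 p [ 457.1 -175.7  217.8] z [ 0.003 -0.001 -1.   ] y [-0.073 -0.997  0.001] q [-0.61  0.22  1.58  0.    1.33  1.04] F [ 0.6  1.2 -0.3] w 59.5 g 43.4
8 rows
[0.31, -0.75, -0.1, 0.0, 0.0, -0.08]
[0.32, -0.75, -0.1, 0.0, 0.0, -0.08]
[0.33, -0.75, -0.1, 0.0, 0.0, -0.08]
[0.34, -0.74, -0.1, 0.0, 0.0, -0.08]
[0.35, -0.74, -0.1, 0.0, 0.0, -0.08]
[0.35, -0.73, -0.1, 0.0, 0.0, -0.08]
[0.36, -0.73, -0.1, 0.0, 0.0, -0.08]
[0.37, -0.73, -0.1, 0.0, 0.0, -0.08]
5 x [0.64, -0.6, 0.0, 0.0, 0.0, 0.0]
```

```bash

python3 -m crank '[[[0.31,-0.75,-0.1,0,0,-0.08,45],[0.32,-0.75,-0.1,0,0,-0.08,45],[0.33,-0.75,-0.1,0,0,-0.08,45],[0.34,-0.74,-0.1,0,0,-0.08,45],[0.35,-0.74,-0.1,0,0,-0.08,45],[0.35,-0.73,-0.1,0,0,-0.08,45],[0.36,-0.73,-0.1,0,0,-0.08,45],[0.37,-0.73,-0.1,0,0,-0.08,45]]]' 40
python3 -m crank '[[[0.64,-0.6,0,0,0,0,45],[0.64,-0.6,0,0,0,0,45],[0.64,-0.6,0,0,0,0,45],[0.64,-0.6,0,0,0,0,45],[0.4,-0.4,0,0,0,0,45],[0.2,-0.2,0,0,0,0,45],[0,0,0,0,0,0,45],[0,0,0,0,0,0,45]]]' 40
python3 -m crank '[[[0,0,0,0,0,0,45],[0,0,0,0,0,0,45],[0,0,0,0,0,0,45],[0,0,0,0,0,0,45],[0,0,0,0,0,0,45],[0,0,0,0,0,0,45],[0,0,0,0,0,0,45],[0,0,0,0,0,0,45]]]' 40
python3 m8.py 230 178
```

```text
time_s: 83.1
eef_pos: [530.6, -29.4, 236.9]
ee_rot: [0.0, 1.0, 0.008, 0.002]
force: [-0.5, 0.2, -0.1]
grip_width: 0.701
grip_force: 43.5
time_s: 83.9
eef_pos: [607.9, 45.7, 236.4]
ee_rot: [0.001, 1.0, 0.008, 0.001]
force: [-0.5, -0.0, -0.2]
grip_width: 0.702
grip_force: 43.5
time_s: 84.7
eef_pos: [608.3, 46.1, 236.1]
ee_rot: [0.0, 1.0, 0.008, 0.001]
force: [0.7, 0.2, -0.7]
grip_width: 0.701
grip_force: 43.5
t 84.7 p [608.3  46.1 236.1] z [ 0.002 -0.001 -1.   ] y [ 0.016 -1.     0.001] q [-0.12  0.49  1.17 -0.    1.48  1.44] F [ 0.7  0.2 -0.7] w 59.9 g 43.5
1 x [0.01, 0.0, 0.24, 0.01, -0.02, -0.02]
6 x [0.0, 0.0, 0.35, 0.0, 0.0, 0.0]
```

```bash

python3 -m crank '[[[0.01,0,0.24,0.01,-0.02,-0.02,45],[0,0,0.4,0,0,0,45],[0,0,0.4,0,0,0,45],[0,0,0.4,0,0,0,45],[0,0,0.4,0,0,0,45],[0,0,0.3,0,0,0,45],[0,0,0.15,0,0,0,45],[0,0,0,0,0,0,45]]]' 40
python3 -m crank '[[[0,0,0.06,0,0,0,45],[0,0,0.05,0,0,0,45],[0,0,0.05,0,0,0,45],[0,0,0,0,0,0,45],[0,0,0,0,0,0,45],[0,0,0,0,0,0,45],[0,0,0,0,0,0,45],[0,0,0,0,0,0,45]]]' 40

```

```text
time_s: 85.5
eef_pos: [608.4, 46.2, 178.4]
ee_rot: [-0.0, 1.0, 0.01, -0.001]
force: [0.2, -0.8, 0.1]
grip_width: 0.699
grip_force: 43.5
time_s: 86.3
eef_pos: [608.5, 46.2, 174.9]
ee_rot: [-0.0, 1.0, 0.01, -0.0]
force: [0.1, -0.7, -0.7]
grip_width: 0.703
grip_force: 43.4
```

```bash

python3 -m crank '[[[0,0,0.05,0,0,0,45],[0,0,0.05,0,0,0,45],[0,0,0.03,0,0,0,45],[0,0,0,0,0,0,45],[0,0,0,0,0,0,45],[0,0,0,0,0,0,45],[0,0,0,0,0,0,45],[0,0,0,0,0,0,45]]]' 40
python3 -m crank '[[[0,0,0.03,0,0,0,45],[0,0,0,0,0,0,45],[0,0,0,0,0,0,45],[0,0,0,0,0,0,45],[0,0,0,0,0,0,45],[0,0,0,0,0,0,45],[0,0,0,0,0,0,45],[0,0,0,0,0,0,45]]]' 40

```

```text
time_s: 87.1
eef_pos: [608.8, 46.1, 172.4]
ee_rot: [-0.0, 1.0, 0.01, 0.0]
force: [-0.7, -0.7, 5.3]
grip_width: 0.695
grip_force: 43.9
time_s: 87.9
eef_pos: [609.0, 46.1, 172.2]
ee_rot: [-0.0, 1.0, 0.01, 0.001]
force: [-0.7, 0.2, 9.4]
grip_width: 0.698
grip_force: 44.2
```

```bash

python3 -m crank '[[[0,0,0,0,0,0,85],[0,0,0,0,0,0,85],[0,0,0,0,0,0,85],[0,0,0,0,0,0,85],[0,0,0,0,0,0,85],[0,0,-0.2,0,0,0,85],[0,0,-0.6,0,0,0,85],[0,0,-0.9,0,0,0,85]]]' 40
python3 -m crank '[[[0,0,-1,0,0,0,85],[-0.5,0.5,-0.3,0,0,0,85],[-1,1,0,0,0,0,85],[-1,1,0,0,0,0,85],[-0.5,1,0,0,0,0,85],[0,1,0,0,0,0,85],[0,1,0,0,0,0,85],[0,1,0,0,0,0,85]]]' 40
python3 -m crank '[[[0,1,0,0,0,0,85],[0,1,0,0,0,0,85],[0,1,0,0,0,0,85],[0,1,0,0,0,0,85],[0,0,0,0,0,0,85],[0,0,0,0,0,0,85],[0,0,0,0,0,0,85],[0,0,0,0,0,0,85]]]' 40
python3 m11.py 5;python3 m7.py 575 -323; python3 -c "
from h import *
T=down(-95.2)
plan([((575.4,-322.8,110),T)],mm=20)"
```

```text
time_s: 88.7
eef_pos: [608.0, 46.2, 213.2]
ee_rot: [-0.0, 1.0, 0.01, -0.001]
force: [0.0, 0.3, -0.5]
grip_width: 0.991
grip_force: 0.0
time_s: 89.5
eef_pos: [536.6, -118.8, 246.4]
ee_rot: [-0.0, 1.0, 0.01, 0.0]
force: [0.5, 0.2, 0.2]
grip_width: 0.997
grip_force: 0.0
time_s: 90.3
eef_pos: [538.7, -216.9, 246.0]
ee_rot: [-0.0, 1.0, 0.01, -0.0]
force: [-0.2, -0.3, 0.4]
grip_width: 0.995
grip_force: 0.0
side 171
top 598
top rim centre [629.6  49.6 157. ] expected z 210.3 cost 69.59
t 90.4 p [ 538.7 -217.1  245.9] z [-0.  0. -1.] y [ 0.02  -1.    -0.001] q [-0.58  0.42  1.25  0.    1.48  0.97] F [-0.4 -0.6 -0.3] w 85.2 g 0.0
{'side': 1007} [ 5.7349e+02 -3.2431e+02 -5.0000e-02] yaw -3.0 cost 18.3
8 rows
[0.16, 0.54, 0.63, 0.0, 0.0, 0.06]
[0.17, 0.54, 0.63, 0.0, 0.0, 0.06]
[0.17, 0.54, 0.63, 0.0, 0.0, 0.06]
[0.18, 0.53, 0.63, 0.0, 0.0, 0.06]
[0.18, 0.53, 0.63, 0.0, 0.0, 0.06]
[0.19, 0.53, 0.63, 0.0, 0.0, 0.06]
[0.19, 0.53, 0.63, 0.0, 0.0, 0.06]
[0.2, 0.53, 0.63, 0.0, 0.0, 0.06]
4 x [0.0, 0.0, 0.86, 0.0, 0.0, 0.0]
9 rows
[0.15, 0.47, 0.6, 0.0, 0.0, 0.09]
[0.16, 0.47, 0.6, 0.0, 0.0, 0.09]
[0.17, 0.47, 0.6, 0.0, 0.0, 0.09]
[0.17, 0.47, 0.6, 0.0, 0.0, 0.09]
[0.18, 0.46, 0.6, 0.0, 0.0, 0.09]
[0.18, 0.46, 0.6, 0.0, 0.0, 0.09]
[0.19, 0.46, 0.6, 0.0, 0.0, 0.09]
[0.19, 0.46, 0.6, 0.0, 0.0, 0.09]
[0.2, 0.45, 0.6, 0.0, 0.0, 0.09]
```

```bash

python3 -m crank '[[[0.17,0.52,0.66,0,0,0.1,85],[0.18,0.52,0.66,0,0,0.1,85],[0.19,0.52,0.66,0,0,0.1,85],[0.19,0.52,0.66,0,0,0.1,85],[0.2,0.52,0.66,0,0,0.1,85],[0.2,0.52,0.66,0,0,0.1,85],[0.21,0.52,0.66,0,0,0.1,85],[0.21,0.52,0.66,0,0,0.1,85]]]' 40
python3 -m crank '[[[0,0,0.3,0,0,0,85],[0,0,0,0,0,0,85],[0,0,0,0,0,0,85],[0,0,0,0,0,0,85],[0,0,0,0,0,0,85],[0,0,0,0,0,0,85],[0,0,0,0,0,0,85],[0,0,0,0,0,0,85]]]' 40
python3 -c "
from h import *
st()
T=down(-95.2)
plan([((575.4,-322.8,60),T),((575.4,-322.8,10),T)],mm=20)"
```

```text
time_s: 91.3
eef_pos: [574.0, -323.9, 111.2]
ee_rot: [-0.001, 0.999, -0.047, -0.001]
force: [0.5, 0.4, 0.1]
grip_width: 0.996
grip_force: 0.0
time_s: 92.1
eef_pos: [574.2, -322.8, 106.3]
ee_rot: [-0.0, 0.999, -0.046, -0.0]
force: [-0.6, 0.1, 0.3]
grip_width: 0.994
grip_force: 0.0
t 92.1 p [ 574.2 -322.8  106.3] z [-0.     0.001 -1.   ] y [-0.092 -0.996 -0.   ] q [-0.69  0.69  1.18  0.    1.28  0.97] F [-0.6  0.1  0.3] w 84.9 g 0.0
3 x [0.02, 0.0, 0.62, 0.0, 0.0, 0.0]
3 x [0.0, 0.0, 0.67, 0.0, 0.0, 0.0]
```

```bash

python3 -m crank '[[[0.04,0,0.7,0,0,0,85],[0,0,0.7,0,0,0,85],[0,0,0.7,0,0,0,85],[0,0,0.7,0,0,0,85],[0,0,0.6,0,0,0,85],[0,0,0.35,0,0,0,85],[0,0,0.1,0,0,0,85],[0,0,0,0,0,0,85]]]' 40
python3 -m crank '[[[0,0,0,0,0,0,45],[0,0,0,0,0,0,45],[0,0,0,0,0,0,45],[0,0,0,0,0,0,45],[0,0,0,0,0,0,45],[0,0,0,0,0,0,45],[0,0,0,0,0,0,45],[0,0,0,0,0,0,45]]]' 40
python3 -m crank '[[[0,0,-0.5,0,0,0,45],[0,0,-1,0,0,0,45],[0,0,-1,0,0,0,45],[0,0,-1,0,0,0,45],[0,0,-1,0,0,0,45],[0,0,-1,0,0,0,45],[0,0,-1,0,0,0,45],[0,0,-1,0,0,0,45]]]' 40
python3 -m crank '[[[0,0,-1,0,0,0,45],[0,0,-1,0,0,0,45],[0,0,-0.4,0,0,0,45],[0,0,0,0,0,0,45],[0,0,0,0,0,0,45],[0,0,0,0,0,0,45],[0,0,0,0,0,0,45],[0,0,0,0,0,0,45]]]' 40
python3 -c "
from h import *
st();T=down(-88.9); p=sense()['eef_pos']
plan([((530,-80,258),T),((608.5,46.2,258),T)],mm=22)"
```

```text
time_s: 92.9
eef_pos: [575.3, -323.0, 10.1]
ee_rot: [-0.0, 0.999, -0.046, -0.0]
force: [0.3, 0.8, 0.6]
grip_width: 0.998
grip_force: 0.0
time_s: 93.7
eef_pos: [575.8, -323.2, 11.3]
ee_rot: [0.0, 0.999, -0.046, 0.001]
force: [-0.2, 0.1, 6.3]
grip_width: 0.703
grip_force: 43.5
time_s: 94.5
eef_pos: [575.0, -322.9, 199.4]
ee_rot: [-0.0, 0.999, -0.046, 0.0]
force: [0.3, -0.3, -0.4]
grip_width: 0.701
grip_force: 43.4
time_s: 95.3
eef_pos: [575.1, -322.9, 256.8]
ee_rot: [-0.001, 0.999, -0.046, -0.001]
force: [-0.6, -0.3, -0.5]
grip_width: 0.696
grip_force: 43.5
t 95.3 p [ 575.1 -322.9  256.8] z [-0.001  0.001 -1.   ] y [-0.092 -0.996 -0.001] q [-0.69  0.61  0.92  0.    1.61  0.97] F [-0.6 -0.3 -0.5] w 59.4 g 43.5
12 rows
[-0.22, -0.79, 0.0, 0.0, 0.0, -0.07]
[-0.22, -0.79, 0.0, 0.0, 0.0, -0.07]
[-0.21, -0.8, 0.0, 0.0, 0.0, -0.07]
[-0.2, -0.8, 0.0, 0.0, 0.0, -0.07]
[-0.19, -0.8, 0.0, 0.0, 0.0, -0.07]
[-0.19, -0.8, 0.0, 0.0, 0.0, -0.07]
[-0.18, -0.8, 0.0, 0.0, 0.0, -0.07]
[-0.17, -0.81, 0.0, 0.0, 0.0, -0.07]
[-0.16, -0.81, 0.0, 0.0, 0.0, -0.07]
[-0.16, -0.81, 0.0, 0.0, 0.0, -0.07]
[-0.15, -0.81, 0.0, 0.0, 0.0, -0.07]
[-0.14, -0.81, 0.0, 0.0, 0.0, -0.07]
7 x [0.46, -0.71, 0.0, 0.0, 0.0, 0.0]
```

```bash

python3 -m crank '[[[-0.22,-0.79,0,0,0,-0.07,45],[-0.22,-0.79,0,0,0,-0.07,45],[-0.21,-0.8,0,0,0,-0.07,45],[-0.2,-0.8,0,0,0,-0.07,45],[-0.19,-0.8,0,0,0,-0.07,45],[-0.19,-0.8,0,0,0,-0.07,45],[-0.18,-0.8,0,0,0,-0.07,45],[-0.17,-0.81,0,0,0,-0.07,45]]]' 40
python3 -m crank '[[[-0.16,-0.81,0,0,0,-0.07,45],[-0.16,-0.81,0,0,0,-0.07,45],[-0.15,-0.81,0,0,0,-0.07,45],[-0.14,-0.81,0,0,0,-0.07,45],[0,0,0,0,0,0,45],[0,0,0,0,0,0,45],[0,0,0,0,0,0,45],[0,0,0,0,0,0,45]]]' 40
python3 m11.py 5; python3 -c "
from h import *
st();T=down(-88.9)
plan([((608.5,46.2,258),T)],mm=22)"
```

```text
time_s: 96.1
eef_pos: [544.8, -160.3, 257.3]
ee_rot: [-0.0, 1.0, -0.007, -0.0]
force: [0.2, 0.4, -1.4]
grip_width: 0.7
grip_force: 43.5
time_s: 96.9
eef_pos: [529.9, -80.9, 257.4]
ee_rot: [-0.0, 1.0, 0.012, -0.0]
force: [-0.1, 0.2, -0.2]
grip_width: 0.702
grip_force: 43.5
side 1515
top 592
top rim centre [600.1  46.6 224.7] expected z 210.3 cost 107.63
t 97.0 p [529.8 -80.7 257.4] z [-0.001  0.001 -1.   ] y [ 0.024 -1.    -0.001] q [-0.37  0.31  1.37  0.    1.46  1.18] F [0.  0.4 0.1] w 59.8 g 43.5
7 x [0.47, -0.71, 0.0, 0.0, 0.0, 0.0]
```

```bash

python3 -m crank '[[[0.47,-0.71,0,0,0,0,45],[0.47,-0.71,0,0,0,0,45],[0.47,-0.71,0,0,0,0,45],[0.47,-0.71,0,0,0,0,45],[0.47,-0.71,0,0,0,0,45],[0.47,-0.71,0,0,0,0,45],[0.25,-0.4,0,0,0,0,45],[0.2,-0.3,0,0,0,0,45]]]' 40
python3 -m crank '[[[0,0,0,0,0,0,45],[0,0,0,0,0,0,45],[0,0,0,0,0,0,45],[0,0,0,0,0,0,45],[0,0,0,0,0,0,45],[0,0,0,0,0,0,45],[0,0,0,0,0,0,45],[0,0,0,0,0,0,45]]]' 40
python3 m8.py 250 199
```

```text
time_s: 97.8
eef_pos: [608.7, 46.1, 257.4]
ee_rot: [-0.0, 1.0, 0.012, -0.0]
force: [-0.3, 0.2, -1.1]
grip_width: 0.702
grip_force: 43.5
time_s: 98.6
eef_pos: [608.4, 45.8, 257.6]
ee_rot: [-0.0, 1.0, 0.012, -0.0]
force: [-0.0, -0.1, -1.2]
grip_width: 0.699
grip_force: 43.5
t 98.6 p [608.4  45.8 257.6] z [-0.     0.001 -1.   ] y [ 0.025 -1.    -0.001] q [-0.12  0.48  1.12  0.    1.54  1.43] F [-0.  -0.1 -1.2] w 59.7 g 43.5
1 x [0.0, -0.02, 0.3, 0.0, 0.0, 0.04]
6 x [0.0, 0.0, 0.34, 0.0, 0.0, 0.0]
```

```bash

python3 -m crank '[[[0,-0.02,0.3,0,0,0.04,45],[0,0,0.4,0,0,0,45],[0,0,0.4,0,0,0,45],[0,0,0.4,0,0,0,45],[0,0,0.4,0,0,0,45],[0,0,0.3,0,0,0,45],[0,0,0.14,0,0,0,45],[0,0,0,0,0,0,45]]]' 40
python3 -m crank '[[[0,0,0.06,0,0,0,45],[0,0,0.05,0,0,0,45],[0,0,0.03,0,0,0,45],[0,0,0,0,0,0,45],[0,0,0,0,0,0,45],[0,0,0,0,0,0,45],[0,0,0,0,0,0,45],[0,0,0,0,0,0,45]]]' 40
python3 -m crank '[[[0,0,0.03,0,0,0,45],[0,0,0.02,0,0,0,45],[0,0,0,0,0,0,45],[0,0,0,0,0,0,45],[0,0,0,0,0,0,45],[0,0,0,0,0,0,45],[0,0,0,0,0,0,45],[0,0,0,0,0,0,45]]]' 40
```

```text
time_s: 99.4
eef_pos: [608.3, 46.3, 198.6]
ee_rot: [-0.0, 1.0, 0.01, -0.001]
force: [0.2, 0.6, -0.5]
grip_width: 0.7
grip_force: 43.5
time_s: 100.2
eef_pos: [608.4, 46.4, 195.6]
ee_rot: [-0.0, 1.0, 0.01, -0.0]
force: [0.6, 0.1, -0.4]
grip_width: 0.7
grip_force: 43.5
time_s: 101.0
eef_pos: [608.4, 46.4, 194.4]
ee_rot: [-0.0, 1.0, 0.01, -0.0]
force: [0.7, 0.2, -0.8]
grip_width: 0.699
grip_force: 43.5
```

```bash

python3 -m crank '[[[0,0,0.03,0,0,0,45],[0,0,0.03,0,0,0,45],[0,0,0,0,0,0,45],[0,0,0,0,0,0,45],[0,0,0,0,0,0,45],[0,0,0,0,0,0,45],[0,0,0,0,0,0,45],[0,0,0,0,0,0,45]]]' 40
```

```text
time_s: 101.8
eef_pos: [608.6, 46.3, 193.3]
ee_rot: [-0.0, 1.0, 0.01, 0.0]
force: [-0.9, 0.5, 5.7]
grip_width: 0.703
grip_force: 44.0
```

Home. Release, retreat to the left, and inspect.

```bash

python3 -m crank '[[[0,0,0.03,0,0,0,45],[0,0,0,0,0,0,85],[0,0,0,0,0,0,85],[0,0,0,0,0,0,85],[0,0,0,0,0,0,85],[0,0,0,0,0,0,85],[0,0,-0.2,0,0,0,85],[0,0,-0.6,0,0,0,85]]]' 40
python3 -m crank '[[[0,0,-1,0,0,0,85],[0,0,-1,0,0,0,85],[0,0,-0.5,0,0,0,85],[-1,-1,0,0,0,0,85],[-1,-1,0,0,0,0,85],[-1,-1,0,0,0,0,85],[-1,-1,0,0,0,0,85],[-1,-1,0,0,0,0,85]]]' 40
python3 -m crank '[[[-1,-1,0,0,0,0,85],[-1,-1,0,0,0,0,85],[0,-1,0,0,0,0,85],[0,-1,0,0,0,0,85],[0,-1,0,0,0,0,85],[0,-1,0,0,0,0,85],[0,0,0,0,0,0,85],[0,0,0,0,0,0,85]]]' 40
python3 m11.py 6; python3 - <<'E'
from h import *
st()
I={n:capture(n) for n in("side","top")}
a=cv2.resize(I["side"][120:320,220:400],(450,500),interpolation=cv2.INTER_CUBIC);b=cv2.resize(I["top"][120:270,240:345],(350,500),interpolation=cv2.INTER_CUBIC)
cv2.imwrite("pics/z1.png",np.hstack([a,b]))
E
```

```text
time_s: 102.6
eef_pos: [607.8, 46.4, 211.4]
ee_rot: [-0.0, 1.0, 0.01, -0.001]
force: [-0.5, 0.1, -0.1]
grip_width: 0.997
grip_force: 0.0
time_s: 103.4
eef_pos: [479.8, 169.7, 274.5]
ee_rot: [-0.0, 1.0, 0.01, -0.0]
force: [0.5, 0.6, 0.4]
grip_width: 0.995
grip_force: 0.0
time_s: 104.2
eef_pos: [428.0, 317.8, 274.5]
ee_rot: [-0.0, 1.0, 0.01, -0.0]
force: [-0.2, 1.0, 0.1]
grip_width: 0.998
grip_force: 0.0
side 1236
top 633
top rim centre [604.2  47.2 233.1] expected z 232.3 cost 17.71
t 104.3 p [428.2 317.2 274.8] z [-0.001  0.    -1.   ] y [ 0.019 -1.    -0.   ] q [0.42 0.29 1.35 0.   1.5  1.97] F [0.4 0.1 0.2] w 85.0 g 0.0
```

View pics/z1.png

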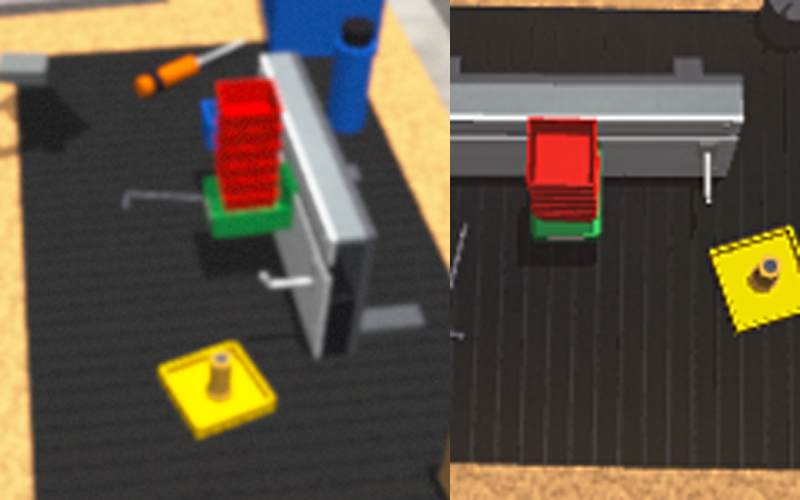

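```bash
python3 -c "
from rig import *
print(finish_job())"
```

```text
the job is handed in; nothing more can be done
None
```

The job is handed in: the sleeve stands upright in the yellow tray, the bin hangs home on the panel, and all six red cups stand nested in one upright stack in it, at about 104 s of the 192 s allowed.

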